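# Put the cheese away and check that the lid's catch holds

### The arm

A 6-joint arm with a two-finger parallel gripper is mounted at the origin on the work surface. World frame = base frame: x ahead of the robot, y to its left, z up, the work surface at z = 0. Lengths are in m, angles in degrees, forces in N, time in s.
With the tool pointing down it reaches from about 0.35 to 0.875 m from the base axis. Payload 4.2 kg.
Tool frame: the origin (TCP) lies at the very end of the fingers, on their centre line; the grasp point (between the pads) lies r.pinch_z behind it (r.pinch_z is the distance from the TCP to the grasp point, in m); y points along the fingers, z is the direction in which the jaws open and shut, and the axes are right-handed (so a half turn about y gives the same grasp; the last joint's range is limited). The gripper opens to 87 mm and grips with 3 to 60 N. Pads are 19 mm wide; open, the fingers measure 117 mm over their backs; the gripper's body (75 mm by 190 mm) begins 51 mm behind the grasp point.
Start: joints at [81.509, 22.042, 0.453, 0, -68.411, -14.817], TCP at [0.247, 0.574, 0.201] pointing down, gripper open.
Joint ranges: [-179.83, 179.83], [-69.29, 118.12], [-61.27, 80.66], [-181.25, 117.63], [-171.15, -9.14], [-177.46, 177.46]. Speed limits (degrees/s): [159.86, 159.86, 180, 180, 180, 180].

### API

Orientations are given as a 3x3 rotation matrix whose columns are the frame's x, y, z axes.
In Python, from station import sense, capture, camera_params, r gives the robot as it stands.
- The arm moves only by the tool move_arm, never from a script. Its argument "increments" is text: rows parted by semicolons, each of 7 numbers parted by spaces: the closure, from -1 (fully open) to 1 (shut), so that 0 is half open, then the shift along the tool's x, y, z in m, then the turn, a rotation vector about the tool's x, y, z in rad. In form: hand x y z wx wy wz; .... A call has 1 to 8 rows; each row is the pose to reach, as a shift and turn from the pose commanded when the call began, along the tool's axes at that moment; what a row does not reach only later rows make up. A row lasts 1/10 s, in which the tool goes at most 50 mm and 8.59 degrees, less where a joint would pass 70% of its speed; a pose out of reach is approached as far as the arm can. A call with a gripper value outside its range is refused whole. The fingers move at their own pace and stop on an object; the grip force is fixed at half the most. Time passes only in rows, so rows that repeat a pose let the fingers close. It gives the time, the measured TCP pose, the force and the opening at its end, in the units of the state.
- sense(): the state, without advancing time (a new reading comes with each control period).
- capture(name): name is "side" or "top"; returns (picture, depth): 420x560x3 uint8, red, green, blue; 420x560 float32, m along the optical axis (not along the pixel's ray), 0 where there is no reading.
- camera_params(name): a dict with "fx", "fy", "cx", "cy" (pixels), "xyz" and "orientation" of the camera in the world. Camera axes: x right, y down, z forward; pixel columns grow to the right and rows downward; lengths in m; the calibration is good to about 2 mm. A picture is of the moment at which its call begins. camera_params takes no time and is no camera call.
- r.finish_job(): hands the job in, once; it reports no verdict.
The state is a dict: "time_s": time; "joints": joint angles; "joint_velocities": joint speeds; "effort": joint torques, N m; "tcp_pos": TCP position; "ee_rot": TCP orientation; "wrist_force": force on the tool from outside, world axes, zero at the start; "moment": the same for the moment, N m; "gripper_width": opening from 0.0 (shut) to 1.0 (fully open).
Only numpy, scipy, OpenCV 4.12 (cv2) and the standard library are available. Lean on these libraries where they do the work, as an engineer would, in place of code of your own. Each camera call takes 0.05 s, during which the arm holds its last target.

### The job

Put the piece of cheese that stands on the cutting board away in the clear-lidded box: it goes flat on the box's floor beside the round cheese, rind face up. Swing the lid down and press it until the catch snaps, then give the handle a firm upward tug to check that the catch holds; if the lid comes up, press harder and tug again. Leave the lid shut with its catch engaged, and do not disturb the round cheese or the other things on the counter.

Things in the scene. Friction and masses are not known exactly. Their poses are not given: they have to be found in the camera images.
- cheese: Piece of hard cheese to put away, a prism 58 mm thick between two parallel pale faces (across own y; the grip). Side view: flat cut face 76 mm long; opposite it the brown rind face, 92 mm long, domed, 64 mm away (58 at its ends); flat ends, splayed 8 degrees. Origin in the middle, 32 mm from the cut face; z points out of the rind, x along it. 0.33 kg.
- cheese_rind (a point): Crown of the same piece's rind, axes as cheese. At the start the piece stands on its +x end on the board, rind to one side (any direction; z axis 8 degrees above level), cheese 42 mm above the board's top. Laid rind up on its cut face, cheese is 32 mm above the floor under it.
- board: Wooden cutting board, 240 mm (x) by 280 mm (y) by 20 mm thick, fixed. Origin at the middle of its underside, top face at 20 mm.
- keeper: White plastic box, fixed; outer 200 mm (x) by 280 mm (y), rim 85 mm high, walls and floor 8 mm thick. Origin at the middle of its underside; z up; its front with the catch looks along its own -x, towards the robot. It stands left or right of the robot's middle, the board on the other side.
- lid (a joint): Hinge of the clear, white-edged lid, along the box's y. 0 = fully down, grows as the front edge swings up and back, to 1.65; starts open, 1.3 to 1.6. Stiff: the lid stays near upright and sinks slowly when low. Uncaught it rests on the catch's nose at 0.05 to 0.08 rad, front edge 10 to 16 mm up. Caught it lies at 0 and lifts by only 3 mm (0.016 rad).
- lid_hinge (a point): Middle of the lid's hinge line, in the box's frame at x = 102, z = 87 mm; turns with the lid: -x points to the lid's front edge, z out of its upper face. The lid is a plate 206 mm from hinge line to front edge, 286 mm wide, 12 mm thick, its underside level with the hinge line.
- handle_mid (a point): Middle of the lid's handle: a round steel bar 10 mm thick, 120 mm long, parallel to the hinge on two end posts, 150 mm from the hinge line; its axis is 35 mm above the lid's upper face (30 mm clear under it). Axes as lid_hinge. Lifting an uncaught lid by it takes 5 to 6 N; a firm tug is some 10 to 20 N, which a caught lid withstands.
- lid_press (a point): The place to press: on the lid's upper face in the middle, between handle and front edge, 186 mm from the hinge line, 20 mm from the front edge; axes as lid_hinge. The catch snaps at a push of about 8 to 18 N here (a quarter more at the handle), differing from box to box.
- catch (a joint): Spring-steel snap catch on the middle of the box's front: an upright hook 30 mm wide, 20 to 30 mm before the front wall, with a sloped nose that holds the lid's strike bar down. 0 = sprung home; grows as the hook is pushed outward, to about 0.1 while the bar passes the nose.
- handle: The handle bar as a part (same bar as handle_mid); origin on the hinge line, axes as lid_hinge.
- strike: Small steel bar, 6 mm thick and 32 mm wide, under the middle of the lid's front edge (218 mm from the hinge line, 8 mm below the lid's underside), that snaps under the catch's nose. Origin on the hinge line.
- nose: The nose of the catch, 26 mm wide; its flat underside holds the strike bar down. Origin at the hook's pivot, 30 mm above the counter.
- round_cheese: Small white round cheese, 82 mm across and 40 mm high, lying in the box near its left end (own +y end of the box); origin at the middle of its underside. Leave it where it lies.
- knife: Cheese knife, 260 mm long, up to 36 mm wide and 18 mm high, lying across the far edge of the board; origin where blade and handle meet, on its underside; blade along its own +x. Leave alone.
- tub: Lidded round tub, 96 mm across and 63 mm high, origin at the middle of its underside. Leave alone.
- jar: Glass jar, 68 mm across and 95 mm high, origin at the middle of its underside. Leave alone.
- mill: Tall dark wooden pepper mill, 56 mm across and 190 mm high, origin at the middle of its underside. Leave alone.
- wedge: Flat-lying pointed wedge of cheese, 142 mm long, 90 mm wide and 50 mm high, at the far right; origin on its underside. Leave alone.
- spoon: Serving spoon, 220 mm long, lying on the counter to the far left. Leave alone.
There are look-alikes about, which are no part of the job. Leave any blue or red look-alike of the cheese alone.

How it is judged (in metres and radians):
On the way, in this order (a step that is already met when the one before it is completed fails the run):
1. the cheese lies flat on the box's floor, rind up, and is released (x of cheese in the frame of keeper between -0.092 and 0.092 m and y of cheese in the frame of keeper between -0.132 and 0.132 m and z of cheese in the frame of keeper below 0.046 m and angle between cheese's own z axis and vertical below 0.12 rad and contact force between the fingers and cheese below 0.1 N and linear speed of cheese below 0.02 m/s), for 0.2 s.
2. the lid is down and its catch has snapped, not yet under pull (under 1 N on the catch) (value of joint lid below 0.03 rad and value of joint catch below 0.04 rad and contact force between strike and nose below 1 N), for 0.1 s.
3. the shut lid is tugged upward by its handle and the catch holds it (over 2 N on the catch, that is about 8 N at the handle) (value of joint lid below 0.03 rad and value of joint catch below 0.04 rad and contact force between strike and nose above 2 N and contact force between the fingers and handle above 1 N), for 0.15 s.
At the end, for the whole second after the job is handed in: The cheese lies inside the box on its floor (origin less than 46 mm above the box's underside), its rind axis within 0.12 rad of straight up, at rest; the lid is down (joint under 0.03 rad) with the catch sprung home (joint under 0.04 rad); nothing is held or touched (x of cheese in the frame of keeper between -0.092 and 0.092 m and y of cheese in the frame of keeper between -0.132 and 0.132 m and z of cheese in the frame of keeper below 0.046 m and angle between cheese's own z axis and vertical below 0.12 rad and value of joint lid below 0.03 rad and value of joint catch below 0.04 rad and linear speed of cheese below 0.02 m/s).
It fails at once if another thing on the counter or the board is pushed away or knocked over (moved more than 30 mm) (distance of any of knife, tub, jar, mill, wedge, spoon from where it was at the start of the episode above 0.03 m).
It fails at once if the round cheese in the box is shoved aside (more than 25 mm) or tipped (distance of round_cheese from where it was at the start of the episode above 0.025 m or angle between round_cheese's own z axis and vertical above 0.3 rad).
It also fails if it takes over 72 s, if anything falls off the work surface, if the arm or the gripper's body presses on something with over 40 N, if the wrist force passes 120 N, or if a joint passes its speed limit or range.

## Working session

There is one attempt and no reset: what is moved stays moved. The work goes in short steps, Python scripts to look and compute and a tool call to move; the robot and the scene stay as the last step left them, time stands still between calls to the robot, and variables do not carry over. Pictures are saved under pics/ and viewed, and the job is handed in when it is done.

Besides the shell and the picture viewer there is one more tool, called after ">>>" as a command line: name --argument value ..., lists and objects as JSON in quotes. move_arm: Moves the arm, as the interface text tells. Its arguments: {"type":"object","properties":{"increments":{"type":"string"}},"required":["increments"]}

```bash
ls; mkdir -p pics; cat > h.py <<'E'
import numpy as np, cv2
from station import sense, capture, camera_params, r
def grab(n,tag):
    p,d=capture(n); cv2.imwrite(f'pics/{tag}.png',p[:,:,::-1]); np.savez(f'{tag}.npz',p=p,d=d); return p,d
def cloud(n,d):
    c=camera_params(n); v,u=np.indices(d.shape)
    X=np.stack([(u-c['cx'])/c['fx']*d,(v-c['cy'])/c['fy']*d,d],-1)
    W=X@np.array(c['orientation']).T+np.array(c['xyz']); W[d==0]=np.nan; return W
E
python3 - <<'E'
from h import *
s=sense(); print({k:np.round(v,3) for k,v in s.items()}, r.pinch_z)
for n in ('side','top'):
    grab(n,n+'0'); c=camera_params(n); print(n,c)
E
```

```text
pics
{'time_s': np.float64(0.0), 'joints': array([ 8.1506e+01,  2.2088e+01,  3.8200e-01, -2.9000e-02, -6.8409e+01,
       -1.4816e+01]), 'joint_velocities': array([ 0.054,  0.032, -0.083,  0.119, -0.029,  0.03 ]), 'effort': array([-1.0000e-03, -3.9067e+01,  1.8741e+01,  4.2200e+00,  1.1000e-02,
       -0.0000e+00]), 'tcp_pos': array([0.247, 0.573, 0.2  ]), 'ee_rot': array([[-0.918, -0.001, -0.396],
       [ 0.396, -0.002, -0.918],
       [-0.   , -1.   ,  0.002]]), 'wrist_force': array([ 0.683,  0.649, -0.176]), 'moment': array([ 0.004, -0.019, -0.009]), 'gripper_width': np.float64(0.997)} 0.0187
side {'fx': 434.25538813352813, 'fy': 434.25538813352813, 'cx': 279.72764651713413, 'cy': 209.40401303115172, 'xyz': array([ 0.26568208, -1.06532623,  0.77695236]), 'orientation': array([[ 0.97535345, -0.1121337 ,  0.19003073],
       [-0.22063641, -0.50456609,  0.83470512],
       [ 0.00228449, -0.85606021, -0.51687106]])}
top {'fx': 443.06669645459453, 'fy': 443.06669645459453, 'cx': 279.2971438595012, 'cy': 211.4348329805351, 'xyz': array([ 0.30058636, -0.01695974,  1.17698694]), 'orientation': array([[-0.01957669, -0.98274358,  0.18393427],
       [-0.99973091,  0.02153092,  0.00863328],
       [-0.01244457, -0.18371577, -0.98290063]])}
```

View pics/side0.png

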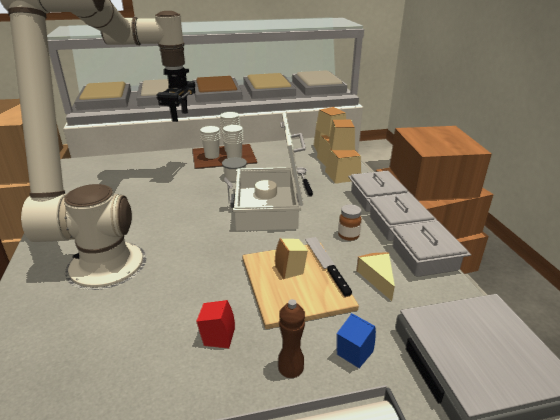

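View pics/top0.png

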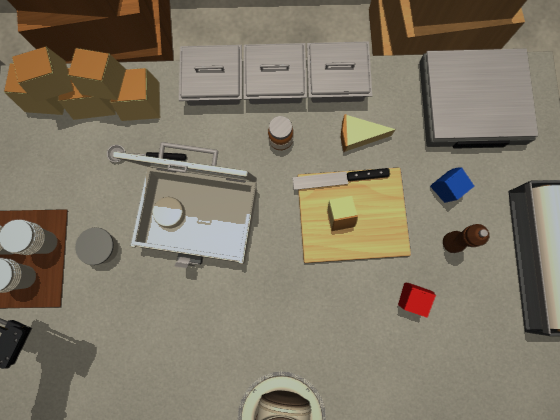

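The cheese candidates in the top view are:
- pale block standing on the board (343,210)
- blue look-alike (453,185)
- red look-alike (417,300)
- wedge (367,131)
- stacked cheese blocks (90,80)

The box is at (196,220) with its lid open, and the round cheese is at (168,212). By the description I choose the block on the board, and I'll check it with a close crop.

```bash
python3 - <<'E'
from h import *
a=np.load('top0.npz');b=np.load('side0.npz')
A=cv2.resize(a['p'][180:250,300:390],None,fx=5,fy=5,interpolation=cv2.INTER_CUBIC)
B=cv2.resize(b['p'][220:300,250:330],None,fx=5,fy=5,interpolation=cv2.INTER_CUBIC)
o=np.zeros((400,800,3),np.uint8); A=A[:400,:400]; o[:A.shape[0],:400]=A[:, :400]; o[:,400:]=B[:400,:400]
cv2.imwrite('pics/crop0.png',o[:,:,::-1])
A=cv2.resize(a['p'][130:280,90:270],None,fx=4.2,fy=4,interpolation=cv2.INTER_CUBIC)[:600,:800]
cv2.imwrite('pics/crop1.png',A[:,:,::-1])
for n,z in(('top',a),('side',b)):
    W=cloud(n,z['d']); np.save(n+'W.npy',W)
W=np.load('topW.npy')
for nm,u,v in [('cheese',342,205),('board',320,245),('board2',390,200),('round',166,212),('floor',220,240),('table',300,300),('tub',95,245),('jar',281,126),('mill',478,233),('rimfront',160,254),('rimR',250,215),('rimL',141,215),('cornerFL',136,243),('cornerFR',245,262),('catch',190,261)]:
    print(nm,W[v,u].round(3))
E
```

```text
cheese [ 0.515 -0.163  0.099]
board [ 0.426 -0.112  0.016]
board2 [ 0.541 -0.301  0.022]
round [0.517 0.288 0.046]
floor [0.445 0.152 0.009]
table [ 0.285 -0.056 -0.001]
tub [0.433 0.463 0.06 ]
jar [ 0.727 -0.016  0.094]
mill [ 0.428 -0.456  0.18 ]
rimfront [0.412 0.313 0.001]
rimR [0.499 0.067 0.075]
rimL [0.505 0.343 0.079]
cornerFL [0.433 0.35  0.086]
cornerFR [ 0.387  0.087 -0.002]
catch [0.389 0.224 0.041]
```

View pics/crop0.png

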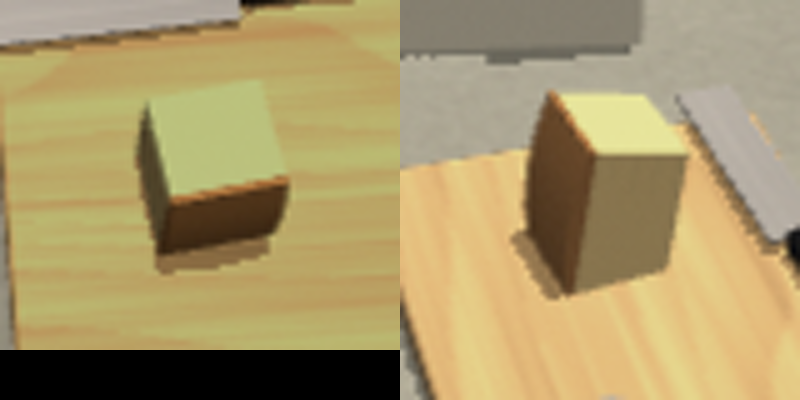

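View pics/crop1.png

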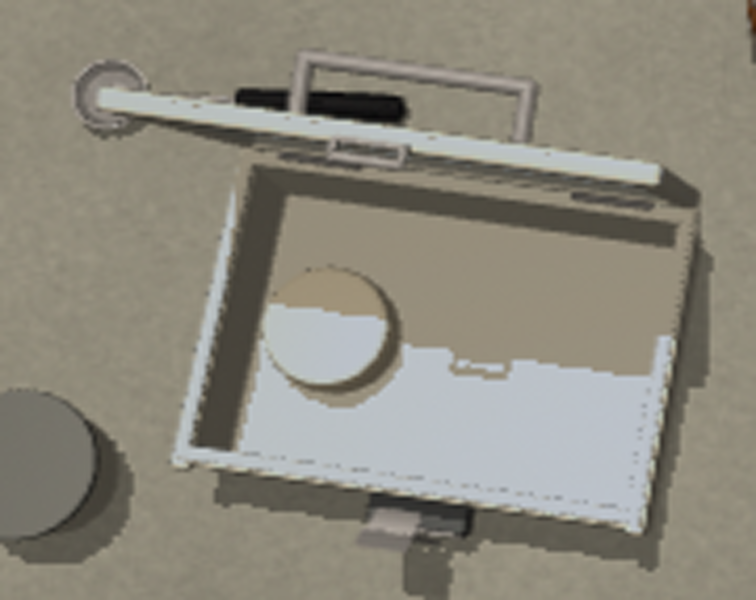

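```bash
python3 - <<'E'
from h import *
print([x for x in dir(r) if not x.startswith('__')])
W=np.load('topW.npy'); a=np.load('top0.npz')['p']
def plane(P):
    c=np.nanmedian(P,0); 
    for _ in range(4):
        q=P-c; _,_,vt=np.linalg.svd(q); n=vt[2]; k=abs(q@n)<0.004; c=P[k].mean(0); P=P[k] if k.sum()>10 else P
    return c,n*np.sign(n[2]) 
P=W[185:245,320:370].reshape(-1,3); S=np.load('sideW.npy')[225:285,265:315].reshape(-1,3)
for nm,X in(('top',P),('side',S)):
    X=X[(X[:,2]>0.028)&(X[:,2]<0.13)]; print(nm,len(X),X.min(0).round(3),X.max(0).round(3))
# top face
X=P[(P[:,2]>0.088)]; c,n=plane(X); print('topface',len(X),c.round(3),n.round(3), X.min(0).round(3),X.max(0).round(3))
rect=cv2.minAreaRect(X[:,:2].astype(np.float32)*1000); print(rect)
X=S[(S[:,2]>0.088)]; print('side topface',plane(X)[0].round(3),plane(X)[1].round(3),cv2.minAreaRect(X[:,:2].astype(np.float32)*1000))
# round cheese, box floor
F=W[195:250,160:240].reshape(-1,3); F=F[abs(F[:,2]-.008)<.008]; print('floor z',np.median(F[:,2]))
R=W[180:240,140:200].reshape(-1,3); R=R[abs(R[:,2]-.048)<.005]; print('round',cv2.minEnclosingCircle(R[:,:2].astype(np.float32)*1000),R.mean(0))
K=W[150:280,120:270].reshape(-1,3); K=K[abs(K[:,2]-.085)<.006]; K=K[(K[:,0]<.62)];print(len(K),cv2.minAreaRect(K[:,:2].astype(np.float32)*1000))
B=W[160:270,290:420].reshape(-1,3); B=B[abs(B[:,2]-.02)<.006]; print('board',len(B),cv2.minAreaRect(B[:,:2].astype(np.float32)*1000))
E
```

```text
['PlanningError', 'finish_job', 'pinch_z']
top 839 [ 0.461 -0.2    0.028] [ 0.585 -0.116  0.114]
side 1106 [ 0.462 -0.199  0.028] [ 0.605 -0.041  0.115]
topface 632 [ 0.509 -0.165  0.102] [0.209 0.047 0.977] [ 0.469 -0.199  0.088] [ 0.539 -0.132  0.114]
((503.3736267089844, -165.3445281982422), (66.30033874511719, 58.66119384765625), 8.640525817871094)
side topface [ 0.507 -0.168  0.103] [ 0.116 -0.087  0.989] ((503.5900573730469, -163.9622802734375), (66.62626647949219, 62.979522705078125), 8.811331748962402)
floor z 0.007126907022757312
round ((523.047119140625, 277.8279724121094), 106.2260971069336) [0.52034357 0.28923593 0.04701261]
1418 ((493.82769775390625, 209.71878051757812), (286.0679931640625, 229.57525634765625), 80.56076049804688)
board 7469 ((506.8299560546875, -201.05841064453125), (240.0105743408203, 282.2913818359375), 2.6957733631134033)
```

The crop confirms it. It's a pale block standing on end on the board, with its brown rind towards the robot and its pale 58 mm faces left and right. Next I'll refine the poses.

```bash
cat > fit.py <<'E'
from h import *
from scipy.optimize import least_squares
W=np.load('topW.npy'); S=np.load('sideW.npy')
def boxfit(P,p0):
    def res(p):
        c,s=np.cos(p[2]),np.sin(p[2]); q=(P[:,:2]-p[:2])@np.array([[c,-s],[s,c]])
        a,b=.096,.136
        d=np.abs(q)-[a,b]; o=np.where((d>0).any(1),np.hypot(*np.maximum(d,0).T),-d.max(1)*-1)
        return o
    return least_squares(res,p0,loss='soft_l1',f_scale=.003)
for nm,C in(('top',W),('side',S)):
    P=C.reshape(-1,3); P=P[np.isfinite(P[:,0])&(abs(P[:,2]-.085)<.006)]
    c,s=np.cos(-.165),np.sin(-.165); q=(P[:,:2]-[.505,.197])@np.array([[c,-s],[s,c]])
    m=(abs(q[:,0])<.115)&(abs(q[:,1])<.155)&(q[:,0]<.08)&~((abs(q[:,0])<.08)&(abs(q[:,1])<.118)); f=boxfit(P[m],[.505,.197,-.165]); print(nm,m.sum(),f.x.round(4),np.median(abs(f.fun)))
# cheese: side face planes
P=S[225:290,260:320].reshape(-1,3); P=P[np.isfinite(P[:,0])]
P=P[(P[:,2]>.035)&(P[:,2]<.085)&(P[:,0]<.56)&(P[:,1]<-.1)]
def ransac(P,k=300,t=.002):
    rng=np.random.default_rng(0);best=None
    for _ in range(k):
        a=P[rng.choice(len(P),3,False)]; n=np.cross(a[1]-a[0],a[2]-a[0]); n/=np.linalg.norm(n)+1e-12
        m=abs((P-a[0])@n)<t
        if best is None or m.sum()>best.sum(): best=m
    Q=P[best]; c=Q.mean(0); n=np.linalg.svd(Q-c)[2][2]; return c,n,best
c,n,m=ransac(P); print('face1',m.sum(),len(P),c.round(4),n.round(3),np.degrees(np.arctan2(n[1],n[0])))
P2=P[~m]; c,n,m=ransac(P2); print('face2',m.sum(),len(P2),c.round(4),n.round(3),np.degrees(np.arctan2(n[1],n[0])))
# lid plane from both
for nm,C in(('top',W),('side',S)):
    P=C.reshape(-1,3); P=P[np.isfinite(P[:,0])]; q=P[:,:2]-[.505,.197]; c,s=np.cos(-.165),np.sin(-.165); q=q@np.array([[c,-s],[s,c]])
    m=(P[:,2]>.1)&(P[:,2]<.33)&(abs(q[:,1])<.16)&(q[:,0]>-.02)&(q[:,0]<.2)
    print(nm,'lid pts',m.sum())
    for z in np.arange(.1,.32,.02):
        k=m&(abs(P[:,2]-z)<.01)
        if k.sum()>3: print(round(z,2),k.sum(),np.percentile(q[k,0],[5,25,50,75,95]).round(3),np.percentile(q[k,1],[1,99]).round(3))
E
python3 fit.py
```

```text
top 1014 [ 0.5048  0.2075 -0.1727] 0.002525929121991434
side 521 [ 0.5048  0.207  -0.1759] 0.002661942786697291
face1 263 469 [ 0.5031 -0.1916  0.0601] [-0.171  0.985 -0.01 ] 99.82769350499373
face2 136 206 [ 0.4676 -0.1687  0.0626] [ 0.981  0.162 -0.103] 9.381143205851515
top lid pts 1728
0.1 72 [0.097 0.098 0.099 0.1   0.101] [-0.132  0.142]
0.12 48 [0.094 0.095 0.097 0.097 0.098] [-0.132  0.147]
0.14 39 [0.09  0.091 0.092 0.093 0.095] [-0.132  0.146]
0.16 55 [0.086 0.087 0.088 0.089 0.092] [-0.132  0.143]
0.18 53 [0.082 0.083 0.084 0.085 0.086] [-0.132  0.144]
0.2 62 [0.078 0.079 0.08  0.082 0.083] [-0.132  0.145]
0.22 59 [0.074 0.075 0.076 0.078 0.079] [-0.132  0.147]
0.24 374 [0.088 0.106 0.114 0.118 0.121] [-0.132  0.139]
0.26 21 [0.065 0.067 0.069 0.116 0.118] [-0.132  0.147]
0.28 431 [0.061 0.062 0.064 0.068 0.073] [-0.131  0.151]
0.3 514 [0.05  0.063 0.067 0.07  0.072] [-0.126  0.148]
side lid pts 540
0.1 16 [0.099 0.102 0.105 0.109 0.111] [-0.134  0.142]
0.12 24 [0.095 0.096 0.099 0.102 0.105] [-0.135 -0.121]
0.14 26 [0.09  0.092 0.095 0.1   0.101] [-0.133  0.07 ]
0.16 25 [0.085 0.088 0.092 0.095 0.098] [-0.134 -0.123]
0.18 26 [0.082 0.085 0.088 0.091 0.094] [-0.134 -0.126]
0.2 25 [0.078 0.081 0.084 0.088 0.091] [-0.132 -0.124]
0.22 28 [0.073 0.077 0.081 0.084 0.087] [-0.134 -0.078]
0.24 120 [0.072 0.083 0.098 0.113 0.118] [-0.132  0.076]
0.26 61 [0.066 0.072 0.082 0.117 0.12 ] [-0.133  0.08 ]
0.28 34 [0.061 0.064 0.068 0.071 0.074] [-0.134 -0.001]
0.3 155 [0.051 0.062 0.066 0.069 0.072] [-0.129  0.147]
```

Measured poses:
- **Cheese:** centre about (0.498, -0.163, 0.062), grip axis azimuth about 99.7°
- **Box:** centre (0.505, 0.207), yaw -10°
- **Lid:** about 1.37 rad

All of these agree with the sizes given.

Plan:
1. Grip the cheese with the tool tilted 41°.
2. Roll it rind-up on the board.
3. Regrip it from above and place it in the box.

```bash
cat >> h.py <<'E'
from scipy.spatial.transform import Rotation as Ro
def Rtool(az,tilt=0,leanaz=None):
    """tool z (jaw) horizontal at azimuth az(deg); finger dir y = down tilted by tilt about z; 
    tilt>0: b leans toward azimuth az+90"""
    a=np.radians(az); z=np.array([np.cos(a),np.sin(a),0]); h=np.array([-np.sin(a),np.cos(a),0])
    t=np.radians(tilt); b=np.sin(t)*h+np.cos(t)*np.array([0,0,1]); y=-b; return np.stack([np.cross(y,z),y,z],1)
def inc(p,R,p0=None,R0=None):
    s=sense(); p0=s['tcp_pos'] if p0 is None else p0; R0=s['ee_rot'] if R0 is None else R0
    d=R0.T@(np.array(p)-p0); w=Ro.from_matrix(R0.T@R).as_rotvec()
    print('shift',d.round(4),'rot',w.round(4),'| rows',(np.linalg.norm(d)/.05).round(1),(np.degrees(np.linalg.norm(w))/8.59).round(1))
    return d,w
E
python3 - <<'E'
from h import *
s=sense(); 
inc([.36,.25,.34],s['ee_rot'])
E
```

```text
shift [-0.2318 -0.139   0.2526] rot [0. 0. 0.] | rows 7.4 0.0
```

>>> move_arm --increments "-1 -0.029 -0.035 0.03 0 0.14 0; -1 -0.058 -0.07 0.06 0 0.28 0; -1 -0.087 -0.1 0.09 0 0.42 0; -1 -0.116 -0.12 0.12 0 0.56 0; -1 -0.145 -0.14 0.155 0 0.7 0; -1 -0.174 -0.14 0.19 0 0.84 0; -1 -0.203 -0.14 0.22 0 0.98 0; -1 -0.232 -0.14 0.253 0 1.12 0"

```text
time_s: 0.9
tcp_pos: [0.3602, 0.248, 0.3415]
ee_rot: [[-0.039, 0.0, -0.999], [0.999, 0.0, -0.039], [0.0, -1.0, -0.0]]
wrist_force: [1.1, 0.0, -0.5]
gripper_width: 0.998
```

```bash
python3 - <<'E'
from h import *
s=sense(); print(s['tcp_pos'].round(3),s['joints'].round(1),np.degrees(np.arctan2(s['ee_rot'][1,2],s['ee_rot'][0,2])))
R1=Rtool(99.7,0); inc([.42,-.18,.25],R1)
E
```

```text
[0.36  0.248 0.341] [ 56.   -1.1  -8.8  -0.  -82.3 -53.7] -177.78682986887068
shift [-0.43    0.0913 -0.0432] rot [-3.0000e-04  1.4401e+00  4.0000e-04] | rows 8.8 9.6
```

>>> move_arm --increments "-1 -0.048 0 -0.005 0 0.145 0; -1 -0.096 0 -0.01 0 0.29 0; -1 -0.144 0.01 -0.015 0 0.435 0; -1 -0.192 0.02 -0.02 0 0.58 0; -1 -0.24 0.03 -0.025 0 0.725 0; -1 -0.288 0.045 -0.03 0 0.87 0; -1 -0.336 0.055 -0.035 0 1.015 0; -1 -0.384 0.065 -0.04 0 1.16 0"

```text
time_s: 1.7
tcp_pos: [0.4165, -0.134, 0.2759]
ee_rot: [[0.901, 0.0, -0.434], [0.434, 0.0, 0.901], [0.0, -1.0, 0.0]]
wrist_force: [1.4, -0.4, 0.7]
gripper_width: 0.999
```

```bash
python3 - <<'E'
from h import *
s=sense(); print(s['tcp_pos'].round(3),s['joints'].round(1),np.degrees(np.arctan2(s['ee_rot'][1,2],s['ee_rot'][0,2])))
C=np.array([.498,-.163,.062])
R1=Rtool(99.7,41); b=-R1[:,1]; print(b.round(3)); T=C-.0097*b; print(T.round(4)); inc(T+.12*b,R1)
E
```

```text
[ 0.417 -0.134  0.276] [  3.6   0.4 -16.4  -0.  -73.2 -67.9] 115.71425991780566
[-0.647 -0.111  0.755]
[ 0.5043 -0.1619  0.0547]
shift [-0.0087  0.1306 -0.0415] rot [-0.1002  0.2674 -0.7107] | rows 2.7 5.1
```

>>> move_arm --increments "-1 -0.001 0.02 -0.007 -0.016 0.044 -0.118; -1 -0.003 0.04 -0.014 -0.033 0.089 -0.236; -1 -0.004 0.065 -0.021 -0.05 0.134 -0.355; -1 -0.006 0.09 -0.028 -0.067 0.178 -0.474; -1 -0.007 0.11 -0.035 -0.084 0.223 -0.592; -1 -0.009 0.131 -0.0415 -0.1 0.267 -0.711; -1 -0.009 0.131 -0.0415 -0.1 0.267 -0.711"

```text
time_s: 2.4
tcp_pos: [0.4262, -0.1729, 0.1442]
ee_rot: [[0.743, 0.647, -0.173], [0.13, 0.115, 0.985], [0.657, -0.754, 0.001]]
wrist_force: [-0.5, 0.0, -1.2]
gripper_width: 0.999
```

```bash
python3 - <<'E'
from h import *
s=sense(); print(s['tcp_pos'].round(3),s['joints'].round(1))
C=np.array([.498,-.163,.062])
R1=Rtool(99.7,41); b=-R1[:,1]; T=C-.0097*b; inc(T,R1)
p,d=grab('top','t1'); p2,d2=grab('side','s1')
o=np.hstack([cv2.resize(p[150:270,290:420],(400,370)),cv2.resize(p2[190:310,230:360],(400,370))]); cv2.imwrite('pics/pre.png',o[:,:,::-1])
E
```

```text
[ 0.426 -0.173  0.144] [-23.9  -0.3 -34.1 -48.6 -29.3 -18.5]
shift [ 0.0006  0.1193 -0.0028] rot [-0.0039  0.0028  0.0013] | rows 2.4 0.0
```

View pics/pre.png

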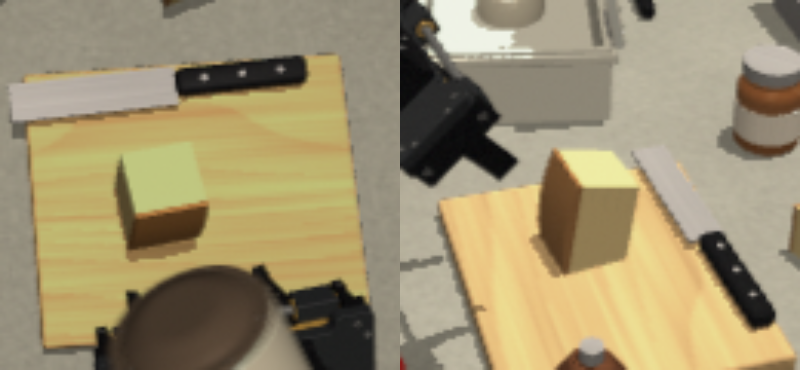

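The fingers hang in front of the rind, one on each side of the cheese axis: rind at crop (165,225), gripper at (250,300). I'll advance along the fingers.

>>> move_arm --increments "-1 0 0.03 -0.001 0 0 0; -1 0.0005 0.06 -0.002 0 0 0; -1 0.0005 0.09 -0.003 0 0 0; -1 0.0005 0.119 -0.003 0 0 0; -1 0.0005 0.119 -0.003 0 0 0; -1 0.0005 0.119 -0.003 0 0 0"

```text
time_s: 3.1
tcp_pos: [0.5049, -0.1621, 0.0558]
ee_rot: [[0.744, 0.644, -0.177], [0.134, 0.116, 0.984], [0.655, -0.756, 0.0]]
wrist_force: [-0.3, -0.1, -0.1]
gripper_width: 0.999
```

```bash
python3 - <<'E'
from h import *
p,d=grab('top','t2'); p2,d2=grab('side','s2')
o=np.hstack([cv2.resize(p[150:270,290:420],(400,370)),cv2.resize(p2[190:310,230:360],(400,370))]); cv2.imwrite('pics/pre2.png',o[:,:,::-1])
E
```

```text
(no output)
```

View pics/pre2.png

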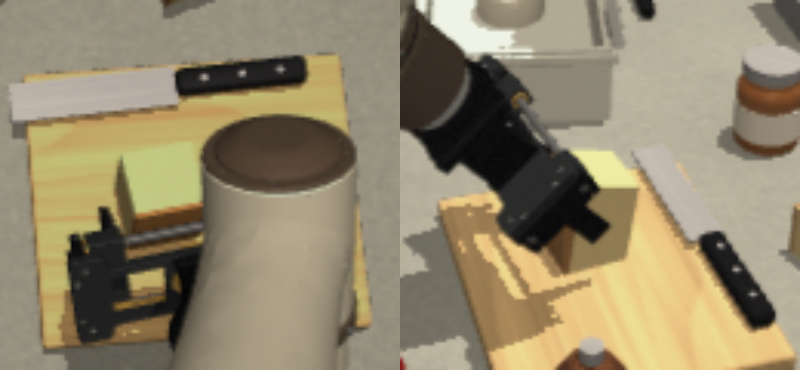

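The fingers straddle the cheese with no contact force; in the side crop the finger is at (595,215) on the pale face. Closing.

>>> move_arm --increments "1 0 0 0 0 0 0; 1 0 0 0 0 0 0; 1 0 0 0 0 0 0; 1 0 0 0 0 0 0; 1 0 0 0 0 0 0; 1 0 0 0 0 0 0; 1 0 0 0 0 0 0; 1 0 0 0 0 0 0"

```text
time_s: 4.0
tcp_pos: [0.5052, -0.1631, 0.0564]
ee_rot: [[0.743, 0.647, -0.174], [0.132, 0.113, 0.985], [0.657, -0.754, -0.001]]
wrist_force: [-3.3, -2.8, 5.2]
gripper_width: 0.669
```

```bash
python3 - <<'E'
from h import *
s=sense(); R=s['ee_rot'];T=s['tcp_pos']
C=np.array([.498,-.163,.062]); o=R.T@(C-T); print('o',o.round(4)); np.save('o.npy',o); np.save('Rg.npy',R)
inc(T+[0,0,.14],R)
R1=Rtool(99.7,-41); 
Cp=np.array([.485,-.18,.053]); T1=Cp-R1@o; print(T1)
inc(T1+[0,0,.12],R1,T+[0,0,.14],R)
E
```

```text
o [-0.0016 -0.0089  0.0014]
shift [ 0.0919 -0.1056 -0.0002] rot [0. 0. 0.] | rows 2.8 0.0
[ 0.48069853 -0.18211941  0.04524393]
shift [-0.0411  0.0055 -0.0144] rot [1.4000e-03 6.4000e-03 1.4319e+00] | rows 0.9 9.6
```

>>> move_arm --increments "1 0.023 -0.026 0 0 0 0; 1 0.046 -0.053 0 0 0 0; 1 0.069 -0.079 0 0 0 0; 1 0.092 -0.106 0 0 0 0; 1 0.092 -0.106 0 0 0 0"

```text
time_s: 4.5
tcp_pos: [0.5057, -0.1617, 0.2001]
ee_rot: [[0.739, 0.65, -0.178], [0.136, 0.115, 0.984], [0.66, -0.751, -0.004]]
wrist_force: [0.1, -0.0, -4.1]
gripper_width: 0.664
```

>>> move_arm --increments "1 -0.005 0 -0.002 0 0 0.14; 1 -0.01 0.001 -0.004 0 0 0.28; 1 -0.015 0.002 -0.006 0 0 0.42; 1 -0.02 0.003 -0.008 0 0 0.56; 1 -0.025 0.003 -0.009 0 0 0.7; 1 -0.03 0.004 -0.01 0 0 0.84; 1 -0.034 0.004 -0.012 0 0.003 0.98; 1 -0.038 0.005 -0.013 0 0.006 1.12"

```text
time_s: 5.3
tcp_pos: [0.4815, -0.1789, 0.1655]
ee_rot: [[0.903, -0.395, -0.169], [0.156, -0.063, 0.986], [-0.4, -0.916, 0.005]]
wrist_force: [-0.6, 0.9, -4.2]
gripper_width: 0.665
```

```bash
python3 - <<'E'
from h import *
s=sense(); print(s['tcp_pos'].round(3),s['joints'].round(1),s['gripper_width'])
o=np.load('o.npy'); R1=Rtool(99.7,-41); 
Cp=np.array([.485,-.18,.053]); T1=Cp-R1@o
inc(T1+[0,0,.12],R1)
E
```

```text
[ 0.481 -0.179  0.165] [  0.1  25.4  -5.1   3.6 -82.9 -81.5] 0.6654661136495011
shift [-0.0011  0.0007 -0.003 ] rot [-0.0037  0.0027  0.3037] | rows 0.1 2.0
```

>>> move_arm --increments "1 -0.001 0.001 -0.003 -0.003 0.003 0.15; 1 -0.001 0.001 -0.003 -0.003 0.003 0.304; 1 -0.001 0.001 -0.003 -0.003 0.003 0.304"

```text
time_s: 5.6
tcp_pos: [0.4814, -0.181, 0.1576]
ee_rot: [[0.739, -0.652, -0.168], [0.129, -0.108, 0.986], [-0.661, -0.75, 0.004]]
wrist_force: [-1.9, 1.3, -5.1]
gripper_width: 0.662
```

```bash
python3 - <<'E'
from h import *
s=sense(); print(s['tcp_pos'].round(3),s['joints'].round(1),s['gripper_width'])
o=np.load('o.npy'); R1=Rtool(99.7,-41); 
Cp=np.array([.485,-.18,.053]); T1=Cp-R1@o
inc(T1,R1)
p,d=grab('top','t3'); p2,d2=grab('side','s3')
o=np.hstack([cv2.resize(p[130:270,270:420],(400,370)),cv2.resize(p2[150:310,230:390],(400,370))]); cv2.imwrite('pics/pl.png',o[:,:,::-1])
E
```

```text
[ 0.481 -0.181  0.158] [  1.1  35.7   2.8   5.5 -98.2 -82.6] 0.6618595750075037
shift [ 0.0736  0.0848 -0.0014] rot [-0.0034  0.0022 -0.007 ] | rows 2.2 0.1
```

View pics/pl.png

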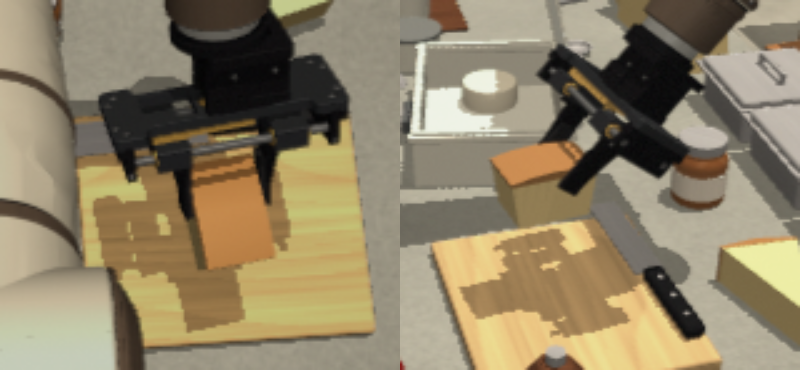

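The rind faces up (235,220). Lowering onto the board.

>>> move_arm --increments "1 0.02 0.023 0 0 0 -0.007; 1 0.04 0.046 -0.001 0 0 -0.007; 1 0.058 0.067 -0.001 0 0 -0.007; 1 0.07 0.081 -0.001 0 0 -0.007; 1 0.074 0.085 -0.001 0 0 -0.007; 1 0.074 0.085 -0.001 0 0 -0.007"

```text
time_s: 6.3
tcp_pos: [0.4822, -0.1842, 0.055]
ee_rot: [[0.754, -0.635, -0.168], [0.127, -0.11, 0.986], [-0.644, -0.765, -0.003]]
wrist_force: [-0.0, -0.2, -3.4]
gripper_width: 0.662
```

>>> move_arm --increments "1 0 0 0 0 0 0; 1 0 0 0 0 0 0"

```text
time_s: 6.5
tcp_pos: [0.4833, -0.1842, 0.0558]
ee_rot: [[0.756, -0.633, -0.168], [0.127, -0.111, 0.986], [-0.643, -0.766, -0.004]]
wrist_force: [-0.2, 0.1, -3.9]
gripper_width: 0.665
```

```bash
python3 - <<'E'
from h import *
s=sense(); print(s['tcp_pos'].round(4),s['joints'].round(1),s['joint_velocities'].round(1))
o=np.load('o.npy'); R1=Rtool(99.7,-41); 
Cp=np.array([.485,-.18,.053]); T1=Cp-R1@o
inc(T1,R1); print((s['tcp_pos']+s['ee_rot']@o).round(4))
E
```

```text
[ 0.4833 -0.1842  0.0558] [  0.9  41.1  -2.5   5.8 -86.  -83.8] [ 0.1  0.4 -0.2 -0.1  0.  -0.2]
shift [0.0051 0.0095 0.0026] rot [ 0.0029 -0.0026  0.0178] | rows 0.2 0.1
[ 0.4875 -0.1821  0.0637]
```

>>> move_arm --increments "1 0.002 0.004 0.001 0 0 0.018; 1 0.004 0.008 0.002 0 0 0.018; 1 0.0055 0.01 0.002 0 0 0.018; 1 0.0055 0.01 0.002 0 0 0.018"

```text
time_s: 6.9
tcp_pos: [0.4804, -0.1826, 0.0455]
ee_rot: [[0.741, -0.65, -0.17], [0.125, -0.115, 0.985], [-0.66, -0.751, -0.004]]
wrist_force: [1.3, 1.1, 6.5]
gripper_width: 0.66
```

```bash
python3 - <<'E'
from h import *
s=sense(); print(s['tcp_pos'].round(4),s['joints'].round(1),s['joint_velocities'].round(1))
o=np.load('o.npy'); R1=Rtool(99.7,-41); 
Cp=np.array([.485,-.18,.053]); T1=Cp-R1@o
inc(T1,R1); print((s['tcp_pos']+s['ee_rot']@o).round(4))
p,d=grab('top','t3'); p2,d2=grab('side','s3')
o=np.hstack([cv2.resize(p[130:270,270:420],(400,370)),cv2.resize(p2[150:310,230:390],(400,370))]); cv2.imwrite('pics/pl2.png',o[:,:,::-1])
E
```

```text
[ 0.4804 -0.1826  0.0455] [  1.2  42.3  -2.7   5.9 -86.  -84.1] [-0.  -0.4 -0.1 -0.   0.3  0.1]
shift [ 0.0004 -0.      0.0004] rot [ 0.0041 -0.0016 -0.0049] | rows 0.0 0.0
[ 0.4847 -0.1805  0.0532]
```

View pics/pl2.png

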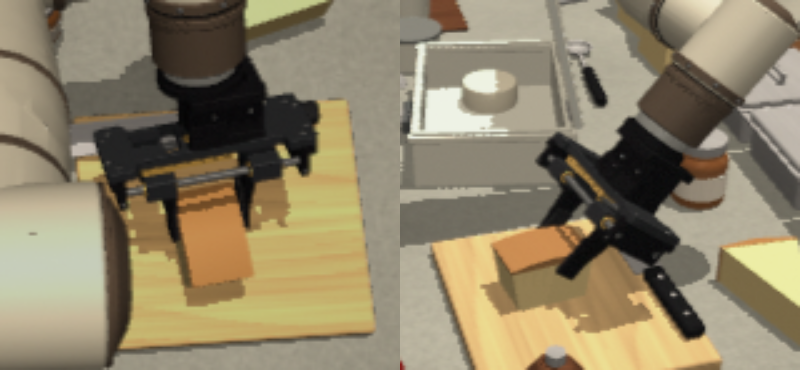

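It touches the board: the force went from -4 to +6.5 N. Releasing.

>>> move_arm --increments "-1 0 0 0 0 0 0; -1 0 0 0 0 0 0; -1 0 0 0 0 0 0; -1 0 0 0 0 0 0; -1 0 0 0 0 0 0; -1 0 0 0 0 0 0"

```text
time_s: 7.6
tcp_pos: [0.4798, -0.1826, 0.0431]
ee_rot: [[0.742, -0.649, -0.168], [0.124, -0.113, 0.986], [-0.659, -0.752, -0.003]]
wrist_force: [0.2, 0.3, 0.6]
gripper_width: 0.99
```

>>> move_arm --increments "-1 0 -0.03 0 0 0 0; -1 0 -0.06 0 0 0 0; -1 0 -0.1 0 0 0 0; -1 0 -0.13 0 0 0 0; -1 0 -0.13 0 0 0 0"

```text
time_s: 8.1
tcp_pos: [0.5678, -0.1678, 0.1435]
ee_rot: [[0.747, -0.643, -0.17], [0.125, -0.115, 0.985], [-0.653, -0.757, -0.006]]
wrist_force: [-0.2, 0.6, 0.7]
gripper_width: 0.995
```

```bash
python3 - <<'E'
from h import *
s=sense(); print(s['tcp_pos'].round(4),s['joints'].round(1),s['wrist_force'].round(1))
p,d=grab('top','t4'); p2,d2=grab('side','s4')
o=np.hstack([cv2.resize(p[130:270,270:420],(400,370)),cv2.resize(p2[150:310,230:390],(400,370))]); cv2.imwrite('pics/rel.png',o[:,:,::-1])
S=cloud('side',d2); P=S[215:290,255:320].reshape(-1,3); P=P[np.isfinite(P[:,0])&(P[:,2]>.028)&(P[:,2]<.1)&(P[:,1]<-.1)&(P[:,0]<.56)]
print(len(P),P.min(0).round(3),P.max(0).round(3))
Q=P[P[:,2]>.074];print('crown region',len(Q),cv2.minAreaRect(Q[:,:2].astype(np.float32)*1000),np.percentile(Q[:,2],[50,95]))
E
```

```text
[ 0.5678 -0.1678  0.1435] [   2.1   43.7   16.7    5.4 -103.5  -83.2] [-0.2  0.6  0.7]
1073 [ 0.434 -0.22   0.028] [ 0.536 -0.145  0.09 ]
crown region 594 ((485.00958251953125, -181.60183715820312), (94.30365753173828, 63.77744674682617), 9.992639541625977) [0.08414988 0.08756766]
```

View pics/rel.png

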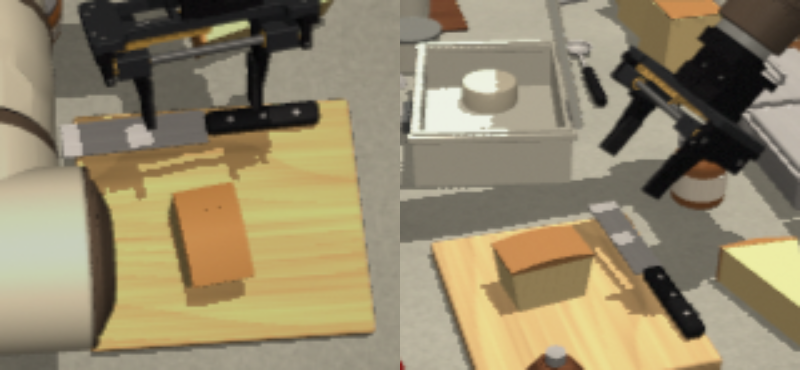

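The cheese lies flat, rind up, at (0.485, -0.181) with yaw 10°; in the top crop it's at (215,235). Next I turn the tool vertical above it.

```bash
python3 - <<'E'
from h import *
R1=Rtool(99.9,0); inc([.485,-.181,.16],R1)
E
```

```text
shift [-0.0732  0.0383  0.    ] rot [ 0.0012 -0.0047 -0.7192] | rows 1.7 4.8
```

>>> move_arm --increments "-1 -0.02 0.004 0 0 0 -0.144; -1 -0.035 0.01 0 0 0 -0.288; -1 -0.05 0.02 0 0 -0.002 -0.432; -1 -0.062 0.03 0 0.001 -0.004 -0.576; -1 -0.073 0.038 0 0.001 -0.005 -0.719; -1 -0.073 0.038 0 0.001 -0.005 -0.719"

```text
time_s: 8.8
tcp_pos: [0.477, -0.1814, 0.1599]
ee_rot: [[0.986, -0.003, -0.169], [0.169, 0.002, 0.986], [-0.003, -1.0, 0.002]]
wrist_force: [0.6, -0.9, 0.4]
gripper_width: 1.003
```

```bash
python3 - <<'E'
from h import *
print(sense()['tcp_pos'])
R1=Rtool(99.9,0); inc([.485,-.181,.042],R1)
E
```

```text
[ 0.47697803 -0.18141591  0.15986839]
shift [ 0.0083  0.1178 -0.0012] rot [-0.0023 -0.0032 -0.003 ] | rows 2.4 0.0
```

>>> move_arm --increments "-1 0.005 0.03 0 0 0 0; -1 0.008 0.06 -0.001 0 0 0; -1 0.008 0.09 -0.001 0 0 0; -1 0.008 0.118 -0.001 0 0 0; -1 0.008 0.118 -0.001 0 0 0; -1 0.008 0.118 -0.001 0 0 0"

```text
time_s: 9.4
tcp_pos: [0.4927, -0.1811, 0.042]
ee_rot: [[0.985, -0.003, -0.173], [0.173, -0.001, 0.985], [-0.003, -1.0, -0.0]]
wrist_force: [0.3, 0.1, 0.7]
gripper_width: 0.995
```

>>> move_arm --increments "1 0 0 0 0 0 0; 1 0 0 0 0 0 0; 1 0 0 0 0 0 0; 1 0 0 0 0 0 0; 1 0 0 0 0 0 0; 1 0 0 0 0 0 0; 1 0 0 0 0 0 0; 1 0 0 0 0 0 0"

```text
time_s: 10.2
tcp_pos: [0.4937, -0.1809, 0.0431]
ee_rot: [[0.985, 0.0, -0.173], [0.173, -0.001, 0.985], [0.0, -1.0, -0.001]]
wrist_force: [-1.3, 1.3, 6.0]
gripper_width: 0.665
```

>>> move_arm --increments "1 0 -0.04 0 0 0 0; 1 0 -0.08 0 0 0 0; 1 0 -0.12 0 0 0 0; 1 0 -0.16 0 0 0 0; 1 0 -0.16 0 0 0 0"

```text
time_s: 10.7
tcp_pos: [0.4968, -0.1816, 0.2077]
ee_rot: [[0.985, 0.011, -0.173], [0.173, -0.003, 0.985], [0.01, -1.0, -0.005]]
wrist_force: [0.4, -0.5, -3.4]
gripper_width: 0.664
```

```bash
python3 - <<'E'
from h import *
R1=Rtool(80,0); inc([.485,.160,.19],R1)
E
```

```text
shift [0.0474 0.0165 0.3385] rot [0.003  0.3487 0.0111] | rows 6.8 2.3
```

>>> move_arm --increments "1 0.006 0 0.042 0 0.05 0.003; 1 0.012 0 0.084 0 0.1 0.006; 1 0.018 0 0.126 0.001 0.15 0.01; 1 0.024 0.003 0.168 0.001 0.2 0.011; 1 0.03 0.006 0.21 0.002 0.25 0.011; 1 0.036 0.01 0.252 0.003 0.3 0.011; 1 0.042 0.014 0.295 0.003 0.349 0.011; 1 0.047 0.017 0.338 0.003 0.349 0.011"

```text
time_s: 11.5
tcp_pos: [0.4796, 0.1612, 0.1824]
ee_rot: [[0.984, -0.015, 0.176], [-0.176, 0.0, 0.984], [-0.015, -1.0, -0.002]]
wrist_force: [0.9, -0.3, -3.8]
gripper_width: 0.662
```

```bash
python3 - <<'E'
from h import *
R1=Rtool(80,0); inc([.485,.160,.19],R1); inc([.485,.160,.033],R1)
p,d=grab('top','t5'); p2,d2=grab('side','s5')
o=np.hstack([cv2.resize(p[120:290,100:290],(400,370)),cv2.resize(p2[80:250,200:370],(400,370))]); cv2.imwrite('pics/ob.png',o[:,:,::-1])
E
```

```text
shift [ 0.0054 -0.0076 -0.0003] rot [ 0.0023 -0.0026 -0.0153] | rows 0.2 0.1
shift [7.800e-03 1.493e-01 1.000e-04] rot [ 0.0023 -0.0026 -0.0153] | rows 3.0 0.1
```

View pics/ob.png

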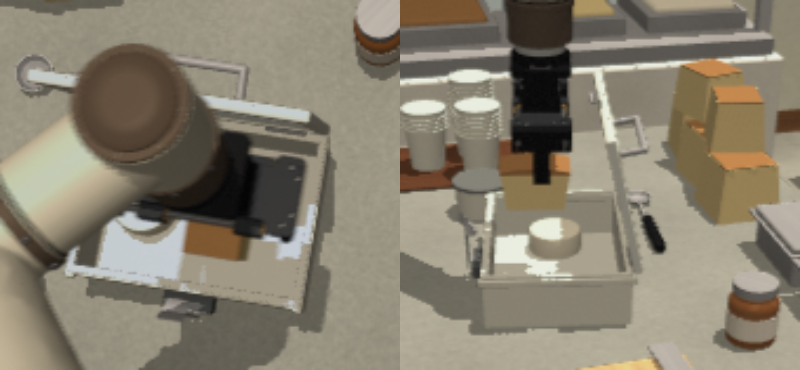

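The cheese hangs over the empty right part of the box, clear of the round cheese and the lid. Lowering partway, then I'll recheck.

>>> move_arm --increments "1 0.002 0.03 0 0 0 -0.005; 1 0.004 0.06 0 0 0 -0.008; 1 0.004 0.09 0 0 0 -0.008; 1 0.004 0.09 0 0 0 -0.008; 1 0.004 0.09 0 0 0 -0.008"

```text
time_s: 12.1
tcp_pos: [0.484, 0.1589, 0.0943]
ee_rot: [[0.985, -0.006, 0.175], [-0.175, -0.001, 0.985], [-0.005, -1.0, -0.002]]
wrist_force: [0.5, 0.2, -3.2]
gripper_width: 0.666
```

```bash
python3 - <<'E'
from h import *
R1=Rtool(80,0); inc([.485,.160,.033],R1)
E
```

```text
shift [0.0011 0.0613 0.0014] rot [ 0.0022 -0.0012 -0.0052] | rows 1.2 0.0
```

>>> move_arm --increments "1 0.001 0.025 0.001 0 0 -0.005; 1 0.001 0.045 0.001 0 0 -0.005; 1 0.001 0.058 0.001 0 0 -0.005; 1 0.001 0.061 0.001 0 0 -0.005; 1 0.001 0.061 0.001 0 0 -0.005"

```text
time_s: 12.6
tcp_pos: [0.4864, 0.1609, 0.0352]
ee_rot: [[0.985, 0.003, 0.175], [-0.175, 0.001, 0.985], [0.003, -1.0, 0.001]]
wrist_force: [0.3, 0.9, -3.8]
gripper_width: 0.663
```

>>> move_arm --increments "1 0 0.002 0 0 0 0; 1 0 0.0035 0 0 0 0; 1 0 0.0035 0 0 0 0"

```text
time_s: 12.9
tcp_pos: [0.4857, 0.1607, 0.0312]
ee_rot: [[0.985, 0.003, 0.175], [-0.175, 0.001, 0.985], [0.002, -1.0, 0.001]]
wrist_force: [0.8, -0.1, -3.2]
gripper_width: 0.666
```

>>> move_arm --increments "1 0 0.0015 0 0 0 0; 1 0 0.0025 0 0 0 0; 1 0 0.0025 0 0 0 0"

```text
time_s: 13.2
tcp_pos: [0.4859, 0.1608, 0.031]
ee_rot: [[0.985, 0.003, 0.174], [-0.174, -0.0, 0.985], [0.003, -1.0, 0.0]]
wrist_force: [-5.6, 0.5, 13.2]
gripper_width: 0.663
```

Floor contact: +13 N with the height stalled at 0.031, the value I expected. Releasing and retreating.

>>> move_arm --increments "-1 0 -0.001 0 0 0 0; -1 0 -0.001 0 0 0 0; -1 0 -0.001 0 0 0 0; -1 0 -0.001 0 0 0 0; -1 0 -0.001 0 0 0 0; -1 0 -0.001 0 0 0 0; -1 0 -0.001 0 0 0 0"

```text
time_s: 13.9
tcp_pos: [0.4854, 0.1605, 0.0291]
ee_rot: [[0.985, 0.001, 0.175], [-0.175, -0.0, 0.985], [0.002, -1.0, 0.0]]
wrist_force: [0.1, -0.6, 0.4]
gripper_width: 1.0
```

>>> move_arm --increments "-1 0 -0.03 0 0 0 0; -1 0 -0.07 0 0 0 0; -1 -0.01 -0.12 0 0 0 0; -1 -0.03 -0.17 0 0 0 0; -1 -0.05 -0.22 0 0 0 0; -1 -0.06 -0.27 0 0 0 0; -1 -0.06 -0.31 0 0 0 0; -1 -0.06 -0.33 0 0 0 0"

```text
time_s: 14.7
tcp_pos: [0.4267, 0.1715, 0.3649]
ee_rot: [[0.985, 0.01, 0.174], [-0.174, 0.005, 0.985], [0.009, -1.0, 0.007]]
wrist_force: [-0.4, 0.3, 0.5]
gripper_width: 1.002
```

```bash
python3 - <<'E'
from h import *
print(sense()['tcp_pos'].round(3),sense()['joints'].round(1))
p,d=grab('top','t6'); p2,d2=grab('side','s6')
o=np.hstack([cv2.resize(p[120:290,90:280],(400,370)),cv2.resize(p2[80:250,200:370],(400,370))]); cv2.imwrite('pics/in.png',o[:,:,::-1])
S=cloud('side',d2).reshape(-1,3); bx=np.array([.985,-.173]);by=np.array([.173,.985])
for nm,C in(('side',S),('top',cloud('top',d).reshape(-1,3))):
    q=C[:,:2]-[.505,.207]; x=q@bx;y=q@by
    m=(abs(x)<.088)&(y>-.125)&(y<.03)&(C[:,2]>.03)&(C[:,2]<.085)
    Q=np.stack([x,y],1)[m&(C[:,2]>.058)]
    if len(Q)>5: print(nm,len(Q),cv2.minAreaRect(Q.astype(np.float32)*1000),np.percentile(C[m][:,2],[50,90,99]).round(4))
E
```

```text
[0.427 0.172 0.365] [  42.4    0.7   -3.9    0.2  -84.8 -142.4]
side 352 ((-18.933563232421875, -70.89177703857422), (90.87210083007812, 106.95159149169922), 0.7616005539894104) [0.0714 0.0752 0.0778]
top 50 ((-18.55010986328125, -78.92322540283203), (2.567476749420166, 91.4767837524414), 89.88839721679688) [0.0571 0.0704 0.0738]
```

View pics/in.png

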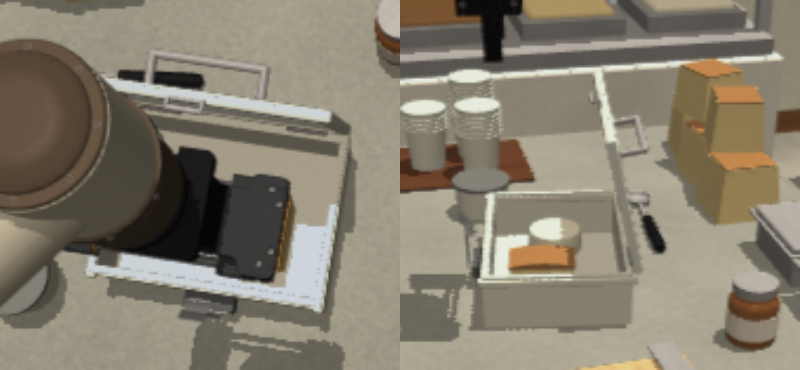

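The cheese is in the box, rind up and flat: the crown is at about 0.072 m, where 8+64 mm is expected. It lies at x ≈ -19 mm in the box, with the round cheese untouched. Now the lid. I close the fingers, turn the jaw along the box's x, and go behind the lid.

```bash
cat >> h.py <<'E'
BC=np.array([.505,.207]); bx=np.array([.985,-.173]); by=np.array([.173,.985])
def bw(x,y,z): return np.r_[BC+x*bx+y*by,z]
def wb(p): q=np.array(p[:2])-BC; return np.r_[q@bx,q@by,p[2]]
E
python3 - <<'E'
from h import *
R=Rtool(170,0); a=bw(.04,0,.40); inc(a,R); print(wb(sense()['tcp_pos']).round(3))
E
```

```text
shift [ 0.1111 -0.0359  0.0486] rot [ 1.0000e-03 -1.5715e+00  1.0800e-02] | rows 2.5 10.5
[-0.071 -0.048  0.363]
```

>>> move_arm --increments "1 0 -0.02 0.01 0 -0.14 0; 1 0 -0.035 0.02 0 -0.28 0; 1 0.01 -0.035 0.03 0 -0.42 0; 1 0.03 -0.035 0.04 0 -0.56 0.005; 1 0.05 -0.035 0.048 0 -0.7 0.008; 1 0.07 -0.035 0.048 0 -0.84 0.01; 1 0.09 -0.035 0.048 0.001 -0.98 0.01; 1 0.111 -0.035 0.048 0.001 -1.12 0.01"

```text
time_s: 15.6
tcp_pos: [0.5438, 0.1988, 0.3922]
ee_rot: [[0.581, -0.011, -0.814], [0.814, -0.004, 0.581], [-0.01, -1.0, 0.006]]
wrist_force: [0.2, 0.0, 0.2]
gripper_width: 0.353
```

```bash
python3 - <<'E'
from h import *
R=Rtool(170,0); print(wb(sense()['tcp_pos']).round(3),sense()['joints'].round(1)); inc(bw(.125,0,.40),R); 
p,d=grab('top','t7'); p2,d2=grab('side','s7')
o=np.hstack([cv2.resize(p[100:290,90:280],(400,370)),cv2.resize(p2[80:250,200:370],(400,370))]); cv2.imwrite('pics/l1.png',o[:,:,::-1])
E
```

```text
[ 0.04  -0.001  0.392] [ 36.   14.2  15.9  -0.2 -92.3 -71.6]
shift [ 0.038  -0.0086 -0.0763] rot [-0.0083 -0.446  -0.0081] | rows 1.7 3.0
```

View pics/l1.png

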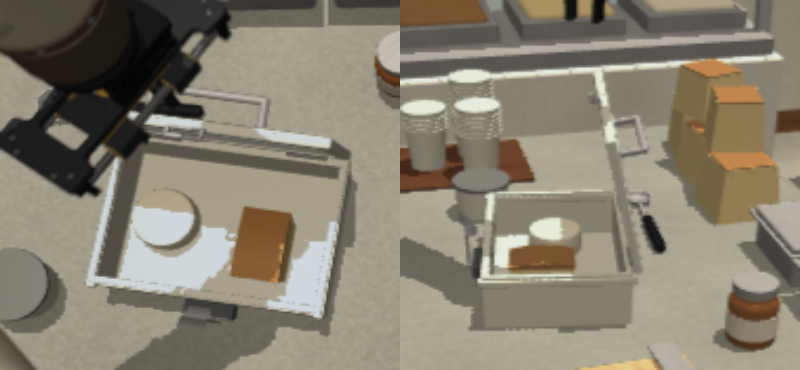

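The cheese sits neatly at (262,243), with the round cheese at (163,220). The lid stands upright and the gripper is above it. Moving behind the lid.

>>> move_arm --increments "1 0.012 0 -0.025 0 -0.13 0; 1 0.025 -0.005 -0.05 0 -0.26 0; 1 0.038 -0.009 -0.076 0 -0.39 0; 1 0.038 -0.009 -0.076 -0.008 -0.446 -0.008; 1 0.038 -0.009 -0.076 -0.008 -0.446 -0.008"

```text
time_s: 16.2
tcp_pos: [0.6272, 0.1851, 0.4007]
ee_rot: [[0.182, -0.0, -0.983], [0.983, 0.0, 0.182], [0.0, -1.0, 0.0]]
wrist_force: [-0.3, 0.4, -0.8]
gripper_width: 0.006
```

```bash
python3 - <<'E'
from h import *
R=Rtool(170,0); print(wb(sense()['tcp_pos']).round(3),sense()['joints'].round(1)); inc(bw(.128,0,.275),R); 
E
```

```text
[ 0.124 -0.     0.401] [ 30.6  22.4  28.5  -0.  -96.2 -41. ]
shift [ 0.0005  0.1257 -0.0039] rot [-0.0004 -0.0081  0.    ] | rows 2.5 0.1
```

>>> move_arm --increments "1 0 0.04 -0.003 0 -0.008 0; 1 0 0.08 -0.004 0 -0.008 0; 1 0 0.115 -0.004 0 -0.008 0; 1 0 0.126 -0.004 0 -0.008 0; 1 0 0.126 -0.004 0 -0.008 0"

```text
time_s: 16.7
tcp_pos: [0.6305, 0.1845, 0.2755]
ee_rot: [[0.172, -0.0, -0.985], [0.985, -0.0, 0.172], [-0.001, -1.0, 0.0]]
wrist_force: [0.1, -0.2, 1.0]
gripper_width: 0.004
```

```bash
python3 - <<'E'
from h import *
print(wb(sense()['tcp_pos']).round(4),sense()['joints'].round(1)); 
p,d=grab('top','t8'); p2,d2=grab('side','s8')
o=np.hstack([cv2.resize(p[80:270,90:280],(400,370)),cv2.resize(p2[60:230,200:370],(400,370))]); cv2.imwrite('pics/l2.png',o[:,:,::-1])
H=np.array([.102,.087]); t0=wb(sense()['tcp_pos'])
for th in np.arange(1.35,-.01,-.15):
    rho=np.interp(th,[0,1.3],[.199,.187]); f=np.array([-np.cos(th),np.sin(th)]); n=np.array([np.sin(th),np.cos(th)])
    c=H+rho*f+.012*n; T=c+[.015,0]; print(th.round(2),'TCP',T.round(4),'rel z %.3f y %.3f'%(t0[0]-T[0],t0[2]-T[1]))
E
```

```text
[ 0.1275 -0.0005  0.2755] [ 30.4  23.2  12.7   0.  -79.5 -40.3]
1.35 TCP [0.0878 0.2721] rel z 0.042 y 0.007
1.2 TCP [0.0601 0.2665] rel z 0.069 y 0.013
1.05 TCP [0.0332 0.2572] rel z 0.096 y 0.022
0.9 TCP [0.0079 0.2438] rel z 0.121 y 0.035
0.75 TCP [-0.0154  0.2267] rel z 0.145 y 0.052
0.6 TCP [-0.0359  0.2061] rel z 0.165 y 0.073
0.45 TCP [-0.0532  0.1826] rel z 0.182 y 0.097
0.3 TCP [-0.0669  0.1565] rel z 0.196 y 0.123
0.15 TCP [-0.0766  0.1284] rel z 0.206 y 0.151
0.0 TCP [-0.082  0.099] rel z 0.211 y 0.180
```

View pics/l2.png

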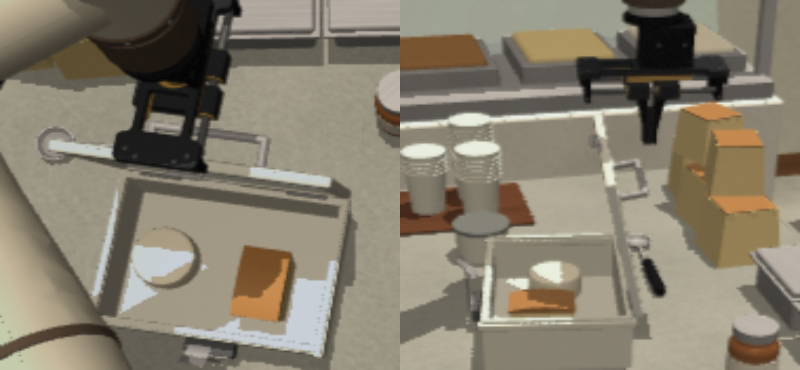

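The closed fingers are behind the lid's front edge and above the handle bar. I'll swing the lid down along the arc in stages.

>>> move_arm --increments "1 0 0.002 0.02 0 0 0; 1 0 0.006 0.04 0 0 0; 1 0 0.009 0.055 0 0 0; 1 0 0.013 0.069 0 0 0; 1 0 0.017 0.083 0 0 0; 1 0 0.022 0.096 0 0 0; 1 0 0.028 0.108 0 0 0; 1 0 0.035 0.121 0 0 0"

```text
time_s: 17.6
tcp_pos: [0.514, 0.206, 0.2489]
ee_rot: [[0.171, 0.012, -0.985], [0.985, 0.005, 0.171], [0.007, -1.0, -0.011]]
wrist_force: [-7.1, -0.4, 16.5]
gripper_width: 0.001
```

```bash
python3 - <<'E'
from h import *
print(wb(sense()['tcp_pos']).round(4),sense()['joints'].round(1)); 
p,d=grab('top','t9'); p2,d2=grab('side','s9')
o=np.hstack([cv2.resize(p[80:270,90:280],(400,370)),cv2.resize(p2[60:230,200:370],(400,370))]); cv2.imwrite('pics/l3.png',o[:,:,::-1])
E
```

```text
[0.0091 0.0006 0.2489] [ 38.8  12.9  -5.8   0.2 -70.6 -48.7]
```

View pics/l3.png

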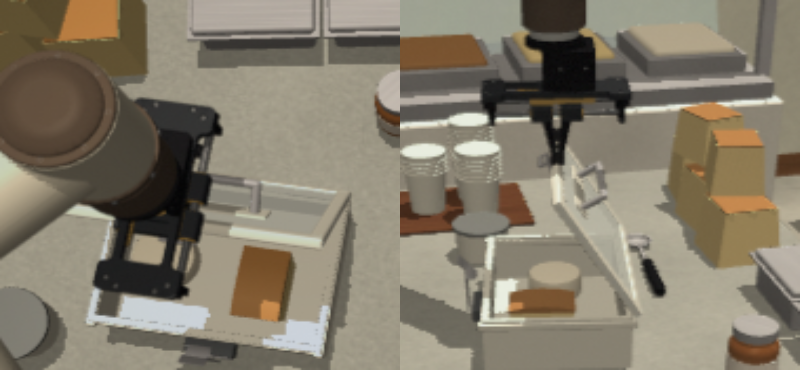

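>>> move_arm --increments "1 0 0.008 0.013 0 0 0; 1 0 0.017 0.025 0 0 0; 1 0 0.027 0.035 0 0 0; 1 0 0.038 0.045 0 0 0; 1 0 0.05 0.054 0 0 0; 1 0 0.062 0.062 0 0 0; 1 0 0.075 0.069 0 0 0; 1 0 0.088 0.075 0 0 0"

```text
time_s: 18.5
tcp_pos: [0.4253, 0.2207, 0.1557]
ee_rot: [[0.175, -0.02, -0.984], [0.985, 0.006, 0.175], [0.003, -1.0, 0.021]]
wrist_force: [-55.0, 20.8, 28.6]
gripper_width: 0.004
```

```bash
python3 - <<'E'
from h import *
print(wb(sense()['tcp_pos']).round(4),sense()['joints'].round(1)); 
p,d=grab('top','t10'); p2,d2=grab('side','s10')
o=np.hstack([cv2.resize(p[80:270,90:280],(400,370)),cv2.resize(p2[60:230,200:370],(400,370))]); cv2.imwrite('pics/l4.png',o[:,:,::-1])
E
```

```text
[-0.0809 -0.0003  0.1557] [ 46.1  10.7 -22.2  -1.3 -57.6 -55.5]
```

View pics/l4.png

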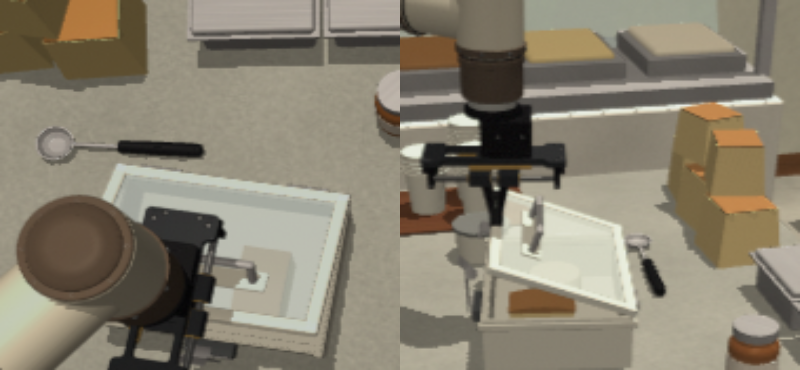

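The 55 N sideways force suggests the fingers slid past the lid's front edge at (497,205). I'll back off towards the robot, then up, and look again.

>>> move_arm --increments "1 0 0 0.02 0 0 0; 1 0 0 0.035 0 0 0; 1 0 -0.03 0.045 0 0 0; 1 0 -0.07 0.045 0 0 0; 1 0 -0.11 0.045 0 0 0; 1 0 -0.11 0.045 0 0 0"

```text
time_s: 19.2
tcp_pos: [0.3973, 0.2286, 0.2708]
ee_rot: [[0.171, 0.015, -0.985], [0.985, 0.012, 0.171], [0.014, -1.0, -0.013]]
wrist_force: [0.2, 0.8, -0.4]
gripper_width: 0.007
```

```bash
python3 - <<'E'
from h import *
print(wb(sense()['tcp_pos']).round(4),sense()['wrist_force'].round(1)); 
p,d=grab('top','t11'); p2,d2=grab('side','s11')
o=np.hstack([cv2.resize(p[120:270,90:280],(400,370)),cv2.resize(p2[110:230,210:330],(400,370))]); cv2.imwrite('pics/l5.png',o[:,:,::-1])
for nm,C in(('side',cloud('side',d2)),('top',cloud('top',d))):
    P=C.reshape(-1,3); q=P[:,:2]-BC; x=q@bx;y=q@by
    m=(P[:,2]>.08)&(P[:,2]<.25)&(y<-.10)&(y>-.15)&(abs(x)<.13)
    for a in np.arange(-.12,.12,.02):
        k=m&(abs(x-a)<.01)
        if k.sum()>3: print(nm,a.round(2),k.sum(),np.percentile(P[k,2],[5,50,90]).round(3))
E
```

```text
[-0.1098  0.0026  0.2708] [ 0.2  0.8 -0.4]
side -0.1 66 [0.082 0.108 0.116]
side -0.08 87 [0.081 0.111 0.115]
side -0.06 77 [0.082 0.109 0.113]
side -0.04 83 [0.082 0.107 0.112]
side -0.02 74 [0.082 0.106 0.111]
side 0.0 88 [0.082 0.104 0.109]
side 0.02 70 [0.083 0.103 0.108]
side 0.04 81 [0.083 0.102 0.106]
side 0.06 77 [0.083 0.101 0.105]
side 0.08 78 [0.082 0.1   0.104]
side 0.1 61 [0.082 0.098 0.104]
top -0.1 106 [0.088 0.112 0.115]
top -0.08 150 [0.105 0.11  0.113]
top -0.06 142 [0.104 0.108 0.111]
top -0.04 142 [0.102 0.107 0.11 ]
top -0.02 143 [0.101 0.106 0.109]
top 0.0 135 [0.1   0.104 0.108]
top 0.02 137 [0.099 0.103 0.105]
top 0.04 132 [0.097 0.101 0.104]
top 0.06 128 [0.096 0.1   0.103]
top 0.08 138 [0.094 0.099 0.102]
top 0.1 93 [0.093 0.099 0.101]
```

View pics/l5.png

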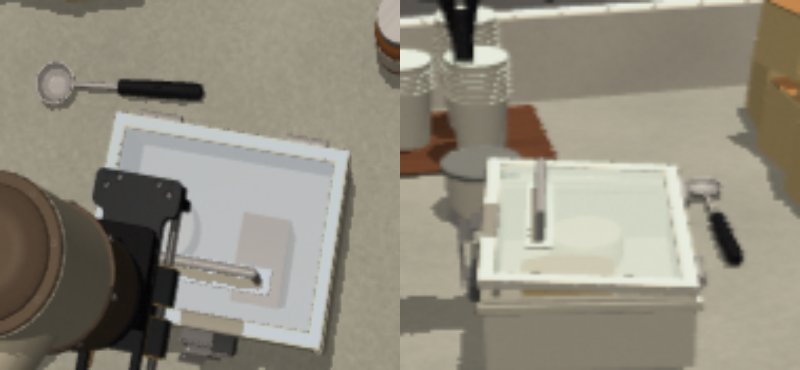

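The lid is now down on the catch's nose: its slope is about 0.065 rad, as expected for an uncaught lid. I'll go above the press point.

```bash
python3 - <<'E'
from h import *
R=Rtool(170,0); inc(bw(-.084,0,.14),R)
E
```

```text
shift [-0.0013  0.1254 -0.0274] rot [0.0053 0.0018 0.0066] | rows 2.6 0.1
```

>>> move_arm --increments "1 0 0.03 -0.015 0.005 0 0.006; 1 -0.001 0.06 -0.027 0.005 0 0.006; 1 -0.001 0.1 -0.027 0.005 0 0.006; 1 -0.001 0.12 -0.027 0.005 0 0.006; 1 -0.001 0.125 -0.027 0.005 0 0.006; 1 -0.001 0.125 -0.027 0.005 0 0.006"

```text
time_s: 19.9
tcp_pos: [0.4208, 0.2202, 0.1376]
ee_rot: [[0.172, -0.004, -0.985], [0.985, -0.005, 0.172], [-0.006, -1.0, 0.003]]
wrist_force: [0.1, -0.2, 0.5]
gripper_width: 0.003
```

```bash
python3 - <<'E'
from h import *
print(wb(sense()['tcp_pos']).round(4))
R=Rtool(170,0); inc(bw(-.084,0,.114),R)
E
```

```text
[-0.0852 -0.0015  0.1376]
shift [ 0.0017  0.0236 -0.0012] rot [-0.0032  0.002  -0.0059] | rows 0.5 0.0
```

>>> move_arm --increments "1 0.001 0.01 -0.001 0 0 0; 1 0.001 0.018 -0.001 0 0 0; 1 0.001 0.024 -0.001 0 0 0; 1 0.001 0.027 -0.001 0 0 0; 1 0.001 0.027 -0.001 0 0 0"

```text
time_s: 20.4
tcp_pos: [0.422, 0.2211, 0.1108]
ee_rot: [[0.172, -0.003, -0.985], [0.985, -0.004, 0.172], [-0.005, -1.0, 0.003]]
wrist_force: [-0.0, 0.1, -0.2]
gripper_width: 0.003
```

>>> move_arm --increments "1 0 0.001 0 0 0 0; 1 0 0.002 0 0 0 0; 1 0 0.002 0 0 0 0"

```text
time_s: 20.7
tcp_pos: [0.4222, 0.2213, 0.1092]
ee_rot: [[0.172, -0.003, -0.985], [0.985, -0.003, 0.172], [-0.004, -1.0, 0.002]]
wrist_force: [1.5, -0.6, -0.0]
gripper_width: 0.004
```

>>> move_arm --increments "1 0 0.001 0 0 0 0; 1 0 0.002 0 0 0 0; 1 0 0.002 0 0 0 0"

```text
time_s: 21.0
tcp_pos: [0.422, 0.2212, 0.107]
ee_rot: [[0.172, -0.003, -0.985], [0.985, -0.004, 0.172], [-0.004, -1.0, 0.002]]
wrist_force: [0.2, -0.2, 0.9]
gripper_width: 0.002
```

>>> move_arm --increments "1 0 0.001 0 0 0 0; 1 0 0.002 0 0 0 0; 1 0 0.002 0 0 0 0"

```text
time_s: 21.3
tcp_pos: [0.422, 0.2212, 0.105]
ee_rot: [[0.172, -0.003, -0.985], [0.985, -0.004, 0.172], [-0.004, -1.0, 0.003]]
wrist_force: [-1.3, 0.5, -0.9]
gripper_width: 0.005
```

>>> move_arm --increments "1 0 0.001 0 0 0 0; 1 0 0.002 0 0 0 0; 1 0 0.002 0 0 0 0"

```text
time_s: 21.6
tcp_pos: [0.422, 0.2212, 0.103]
ee_rot: [[0.172, -0.003, -0.985], [0.985, -0.004, 0.172], [-0.004, -1.0, 0.002]]
wrist_force: [-0.4, 0.6, -0.2]
gripper_width: 0.008
```

>>> move_arm --increments "1 0 0.001 0 0 0 0; 1 0 0.0015 0 0 0 0; 1 0 0.0015 0 0 0 0"

```text
time_s: 21.9
tcp_pos: [0.422, 0.2212, 0.1016]
ee_rot: [[0.172, -0.003, -0.985], [0.985, -0.004, 0.172], [-0.004, -1.0, 0.002]]
wrist_force: [-0.9, 1.0, 0.4]
gripper_width: 0.008
```

```bash
python3 - <<'E'
from h import *
print(wb(sense()['tcp_pos']).round(4),sense()['wrist_force'].round(1)); 
p,d=grab('top','t12'); p2,d2=grab('side','s12')
o=np.hstack([cv2.resize(p[160:280,120:250],(400,370)),cv2.resize(p2[130:220,210:310],(400,370))]); cv2.imwrite('pics/l6.png',o[:,:,::-1])
for nm,C in(('side',cloud('side',d2)),('top',cloud('top',d))):
    P=C.reshape(-1,3); q=P[:,:2]-BC; x=q@bx;y=q@by
    m=(P[:,2]>.09)&(P[:,2]<.15)&(y<-.10)&(y>-.15)&(abs(x)<.13)
    print(nm,[(a.round(2),np.median(P[m&(abs(x-a)<.01),2]).round(4)) for a in np.arange(-.1,.11,.04)])
E
```

```text
[-0.0842 -0.0004  0.1016] [-0.9  1.   0.4]
side [(np.float64(-0.1), np.float64(0.1147)), (np.float64(-0.06), np.float64(0.111)), (np.float64(-0.02), np.float64(0.1079)), (np.float64(0.02), np.float64(0.1053)), (np.float64(0.06), np.float64(0.1021)), (np.float64(0.1), np.float64(0.1007))]
top [(np.float64(-0.1), np.float64(0.1121)), (np.float64(-0.06), np.float64(0.108)), (np.float64(-0.02), np.float64(0.1053)), (np.float64(0.02), np.float64(0.1027)), (np.float64(0.06), np.float64(0.1002)), (np.float64(0.1), np.float64(0.0984))]
```

View pics/l6.png

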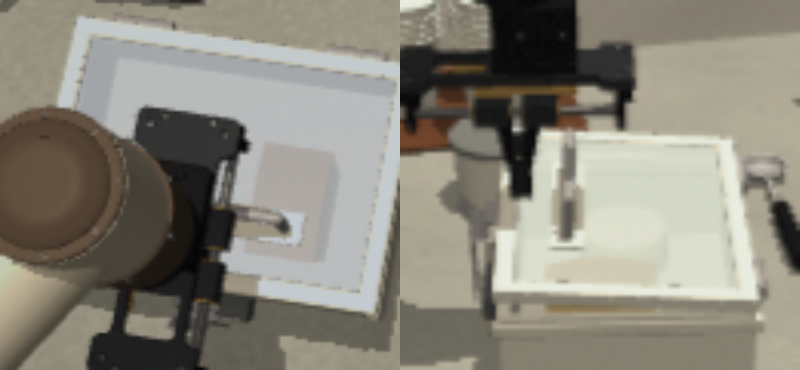

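```bash
python3 - <<'E'
from h import *
z=np.load('s12.npz'); p,d=z['p'],z['d']; C=cloud('side',d)
q=C[...,:2]-BC; x=q@bx; y=q@by; Z=C[...,2]
for v in range(164,196,2):
    print(v,' '.join(f'({u}:{x[v,u]*1e3:.0f},{y[v,u]*1e3:.0f},{Z[v,u]*1e3:.0f}{"b" if p[v,u].sum()<150 else ""})' for u in range(232,254,3)))
E
python3 -c "
import numpy as np,cv2
p=np.load('s12.npz')['p'];cv2.imwrite('pics/z12.png',cv2.resize(p[150:210,220:280],(800,600),interpolation=cv2.INTER_NEAREST)[:,:,::-1])"
```

```text
164 (232:-123,230,64) (235:-97,-9,175b) (238:-87,-7,174b) (241:-77,-9,175b) (244:-73,125,112) (247:-62,126,112) (250:-52,130,109) (253:-40,46,148)
166 (232:-122,205,68) (235:-97,-10,169) (238:-88,-6,167b) (241:-78,-12,169b) (244:-73,112,110) (247:-62,110,111) (250:-52,114,109) (253:-39,27,150)
168 (232:-122,200,61) (235:-111,202,60) (238:-88,-12,162b) (241:-78,-13,163b) (244:-72,86,115) (247:-62,95,111) (250:-51,92,112) (253:-39,12,150)
170 (232:-122,198,54) (235:-103,74,114) (238:-88,-10,154b) (241:-78,-7,153b) (244:-72,74,113) (247:-62,79,110) (250:-51,58,120) (253:-39,2,147)
172 (232:-123,205,42) (235:-102,53,117) (238:-88,-8,146b) (241:-79,-9,146b) (244:-72,64,110) (247:-61,60,112) (250:-51,55,114) (253:-39,-17,149)
174 (232:-124,204,34) (235:-102,37,117) (238:-89,-8,139b) (241:-79,-10,140b) (244:-71,48,111) (247:-61,49,110) (250:-51,39,115) (253:-39,-34,150)
176 (232:-124,204,26) (235:-101,27,114) (238:-89,-9,132b) (241:-79,-9,132b) (244:-71,30,112) (247:-61,29,112) (250:-49,-38,146) (253:-39,-43,148)
178 (232:-125,207,16) (235:-101,10,115) (238:-90,6,117) (241:-81,21,109) (244:
[... 536 characters left out ...]
nan) (238:-89,-46,114) (241:-79,-37,110) (244:-69,-43,112) (247:-60,-41,111) (250:-50,-57,120) (253:-40,-47,114)
188 (232:-123,144,6) (235:-98,-59,114) (238:-88,-59,114) (241:-79,-55,111) (244:-69,-52,110) (247:-60,-53,110) (250:-50,-58,113) (253:-40,-62,114)
190 (232:-122,136,2) (235:-97,-71,114) (238:-88,-73,114) (241:-79,-67,111) (244:nan,nan,nan) (247:-59,-65,109) (250:-50,-70,112) (253:-40,-72,113)
192 (232:-122,118,3) (235:-97,-84,113) (238:-88,-79,110) (241:-78,-84,113) (244:-69,-82,111) (247:-59,-81,111) (250:-50,-80,110) (253:-40,-79,109)
194 (232:-115,26,45) (235:-96,-99,115) (238:-87,-98,113) (241:-78,-99,114) (244:-68,-96,112) (247:-59,-98,113) (250:-49,-96,112) (253:-40,-92,109)
```

View pics/z12.png

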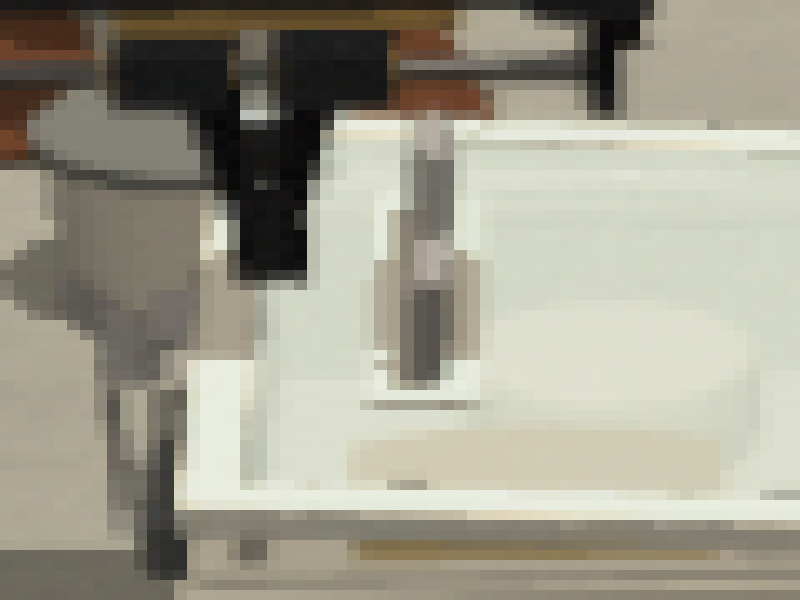

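```bash
python3 - <<'E'
from h import *
for t in ('s1','s4','s6','s8','s11','s12'):
    z=np.load(t+'.npz'); p,d=z['p'],z['d']; C=cloud('side',d); m=(p.sum(2)<110)&(d>.5)&(C[...,2]>.09)&(C[...,2]<.5)&(abs(C[...,0]-.5)<.2)
    if t in('s6','s8','s11','s12'): m&=(C[...,1]>.05)
    Z=C[m]; k=np.argsort(Z[:,2])[:12]; print(t,Z[k].mean(0).round(3),Z[k][:,2].round(3)[:6])
E
```

```text
s1 [ 0.439 -0.49   0.091] [0.091 0.091 0.091 0.091 0.091 0.091]
s4 [ 0.432 -0.489  0.091] [0.09  0.09  0.09  0.091 0.091 0.091]
s6 [0.454 0.32  0.351] [0.135 0.139 0.393 0.393 0.393 0.393]
s8 [0.63  0.175 0.307] [0.304 0.304 0.304 0.304 0.305 0.306]
s11 [0.396 0.219 0.3  ] [0.297 0.297 0.298 0.298 0.298 0.301]
s12 [0.422 0.212 0.134] [0.128 0.129 0.131 0.132 0.132 0.134]
```

The visible fingertip is about 27 mm higher than the reported TCP in every picture, open or closed, so I allow for that offset. The lid is not caught yet (slope about 0.065 rad). I'll continue down until contact.

>>> move_arm --increments "1 0 0.004 0 0 0 0; 1 0 0.008 0 0 0 0; 1 0 0.01 0 0 0 0; 1 0 0.01 0 0 0 0"

```text
time_s: 22.4
tcp_pos: [0.4219, 0.2211, 0.0913]
ee_rot: [[0.172, -0.003, -0.985], [0.985, -0.004, 0.172], [-0.005, -1.0, 0.003]]
wrist_force: [0.2, -1.0, 0.3]
gripper_width: 0.007
```

>>> move_arm --increments "1 0 0.001 0 0 0 0; 1 0 0.002 0 0 0 0; 1 0 0.002 0 0 0 0"

```text
time_s: 22.7
tcp_pos: [0.4221, 0.2213, 0.0901]
ee_rot: [[0.171, -0.003, -0.985], [0.985, -0.004, 0.171], [-0.004, -1.0, 0.002]]
wrist_force: [-1.9, -1.1, 4.0]
gripper_width: 0.004
```

>>> move_arm --increments "1 0 0.001 0 0 0 0; 1 0 0.002 0 0 0 0; 1 0 0.002 0 0 0 0"

```text
time_s: 23.0
tcp_pos: [0.4219, 0.2213, 0.0886]
ee_rot: [[0.171, -0.003, -0.985], [0.985, -0.003, 0.171], [-0.004, -1.0, 0.002]]
wrist_force: [-4.6, -0.5, 7.9]
gripper_width: 0.005
```

>>> move_arm --increments "1 0 0.001 0 0 0 0; 1 0 0.002 0 0 0 0; 1 0 0.002 0 0 0 0"

```text
time_s: 23.3
tcp_pos: [0.4217, 0.2213, 0.0865]
ee_rot: [[0.171, -0.003, -0.985], [0.985, -0.003, 0.171], [-0.004, -1.0, 0.003]]
wrist_force: [-5.9, 0.5, 8.3]
gripper_width: 0.002
```

>>> move_arm --increments "1 0 0.0015 0 0 0 0; 1 0 0.003 0 0 0 0; 1 0 0.003 0 0 0 0"

```text
time_s: 23.6
tcp_pos: [0.4219, 0.221, 0.0822]
ee_rot: [[0.172, -0.003, -0.985], [0.985, -0.004, 0.172], [-0.005, -1.0, 0.003]]
wrist_force: [0.3, -0.2, 0.2]
gripper_width: 0.001
```

>>> move_arm --increments "1 0 0.0015 0 0 0 0; 1 0 0.003 0 0 0 0; 1 0 0.003 0 0 0 0"

```text
time_s: 23.9
tcp_pos: [0.4219, 0.221, 0.0793]
ee_rot: [[0.172, -0.004, -0.985], [0.985, -0.004, 0.172], [-0.005, -1.0, 0.003]]
wrist_force: [-0.3, -0.5, -0.5]
gripper_width: 0.007
```

>>> move_arm --increments "1 0 0.0015 0 0 0 0; 1 0 0.003 0 0 0 0; 1 0 0.003 0 0 0 0"

```text
time_s: 24.2
tcp_pos: [0.4222, 0.2213, 0.0782]
ee_rot: [[0.171, -0.002, -0.985], [0.985, -0.004, 0.171], [-0.004, -1.0, 0.002]]
wrist_force: [-3.6, -1.3, 10.9]
gripper_width: 0.007
```

The catch snapped: the force built to 8.3 N, dropped to 0, then hit a hard stop at 10.9 N. I'll lift off, half open the fingers, move over the handle and check the lid.

>>> move_arm --increments "1 0 -0.03 0 0 0 0; 1 0 -0.07 0 0 0 0; 0 0 -0.11 -0.018 0 0 0; 0 0 -0.11 -0.036 0 0 0; 0 0 -0.11 -0.036 0 0 0; 0 0 -0.11 -0.036 0 0 0; 0 0 -0.11 -0.036 0 0 0"

```text
time_s: 24.9
tcp_pos: [0.4567, 0.2149, 0.1855]
ee_rot: [[0.172, -0.005, -0.985], [0.985, -0.005, 0.172], [-0.006, -1.0, 0.004]]
wrist_force: [-0.7, -0.1, -0.9]
gripper_width: 0.367
```

```bash
python3 - <<'E'
from h import *
print(wb(sense()['tcp_pos']).round(4),sense()['wrist_force'].round(1)); inc(bw(-.048,0,.089),Rtool(170,0))
p,d=grab('top','t13'); p2,d2=grab('side','s13')
o=np.hstack([cv2.resize(p[160:280,120:250],(400,370)),cv2.resize(p2[100:220,200:320],(400,370))]); cv2.imwrite('pics/l7.png',o[:,:,::-1])
for nm,C in(('side',cloud('side',d2)),('top',cloud('top',d))):
    P=C.reshape(-1,3); q=P[:,:2]-BC; x=q@bx;y=q@by
    m=(P[:,2]>.09)&(P[:,2]<.12)&(y<-.10)&(y>-.15)&(abs(x)<.13)
    print(nm,[(a.round(2),np.median(P[m&(abs(x-a)<.01),2]).round(4)) for a in np.arange(-.1,.11,.04)])
    m=(P[:,2]>.125)&(P[:,2]<.155)&(abs(y)<.07)&(y<-.02)&(x>-.065)&(x<-.03); print('bar',m.sum(),np.median(x[m]),np.percentile(P[m,2],[50,95]))
E
```

```text
[-0.0489 -0.0006  0.1855] [-0.7 -0.1 -0.9]
shift [ 0.0012  0.0965 -0.0013] rot [-0.0042  0.0021 -0.006 ] | rows 1.9 0.1
side [(np.float64(-0.1), np.float64(0.1007)), (np.float64(-0.06), np.float64(0.0993)), (np.float64(-0.02), np.float64(0.0993)), (np.float64(0.02), np.float64(0.1003)), (np.float64(0.06), np.float64(0.0995)), (np.float64(0.1), np.float64(0.1005))]
bar 32 -0.046009804047761456 [0.13844406 0.14172979]
top [(np.float64(-0.1), np.float64(0.0984)), (np.float64(-0.06), np.float64(0.0972)), (np.float64(-0.02), np.float64(0.0977)), (np.float64(0.02), np.float64(0.0972)), (np.float64(0.06), np.float64(0.0967)), (np.float64(0.1), np.float64(0.0985))]
bar 77 -0.04767283031124198 [0.13737695 0.14012174]
```

View pics/l7.png

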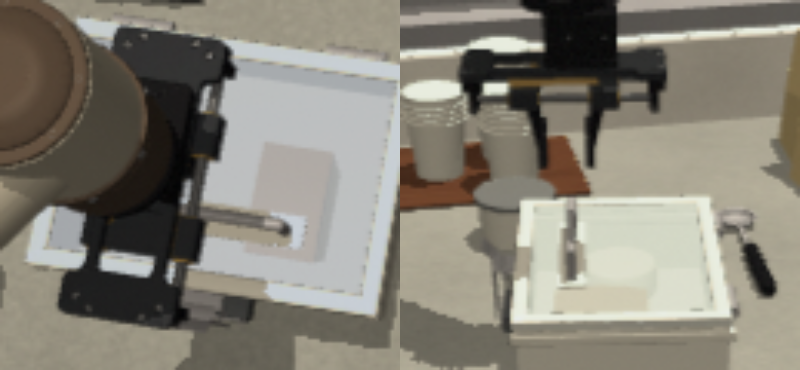

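The lid is flat at z ≈ 0.099 across its whole depth, so it's caught, and the bar is at x ≈ -47 mm between the fingers. Descending on the bar.

>>> move_arm --increments "0 0.001 0.03 -0.001 0 0 0; 0 0.001 0.06 -0.001 0 0 0; 0 0.001 0.085 -0.001 0 0 0; 0 0.001 0.095 -0.001 0 0 0; 0 0.001 0.095 -0.001 0 0 0"

```text
time_s: 25.5
tcp_pos: [0.4578, 0.2153, 0.0903]
ee_rot: [[0.171, -0.006, -0.985], [0.985, -0.006, 0.171], [-0.007, -1.0, 0.004]]
wrist_force: [-0.2, 0.7, 1.1]
gripper_width: 0.5
```

>>> move_arm --increments "1 0 0 0 0 0 0; 1 0 0 0 0 0 0; 1 0 0 0 0 0 0; 1 0 0 0 0 0 0; 1 0 0 0 0 0 0; 1 0 0 0 0 0 0; 1 0 0 0 0 0 0"

```text
time_s: 26.2
tcp_pos: [0.4585, 0.216, 0.0919]
ee_rot: [[0.172, -0.003, -0.985], [0.985, -0.003, 0.172], [-0.004, -1.0, 0.002]]
wrist_force: [-1.7, 0.6, 3.9]
gripper_width: 0.104
```

The bar is gripped (9 mm opening). Tugging upward gradually.

>>> move_arm --increments "1 0 -0.002 0 0 0 0; 1 0 -0.004 0 0 0 0; 1 0 -0.004 0 0 0 0"

```text
time_s: 26.5
tcp_pos: [0.4592, 0.2159, 0.0945]
ee_rot: [[0.172, -0.002, -0.985], [0.985, -0.003, 0.172], [-0.004, -1.0, 0.002]]
wrist_force: [5.1, 0.8, -8.7]
gripper_width: 0.097
```

>>> move_arm --increments "1 0 -0.001 0 0 0 0; 1 0 -0.002 0 0 0 0; 1 0 -0.002 0 0 0 0"

```text
time_s: 26.8
tcp_pos: [0.4592, 0.2159, 0.0948]
ee_rot: [[0.173, -0.003, -0.985], [0.985, -0.003, 0.173], [-0.004, -1.0, 0.003]]
wrist_force: [8.9, 0.9, -19.5]
gripper_width: 0.099
```

>>> move_arm --increments "1 0 0 0 0 0 0; 1 0 0 0 0 0 0; 1 0 0 0 0 0 0"

```text
time_s: 27.1
tcp_pos: [0.4592, 0.2158, 0.0947]
ee_rot: [[0.173, -0.003, -0.985], [0.985, -0.004, 0.173], [-0.004, -1.0, 0.003]]
wrist_force: [9.5, 0.6, -19.3]
gripper_width: 0.1
```

>>> move_arm --increments "1 0 0.002 0 0 0 0; 1 0 0.005 0 0 0 0; 1 0 0.007 0 0 0 0; 1 0 0.007 0 0 0 0"

```text
time_s: 27.5
tcp_pos: [0.4585, 0.216, 0.0918]
ee_rot: [[0.171, -0.003, -0.985], [0.985, -0.004, 0.171], [-0.004, -1.0, 0.002]]
wrist_force: [-2.7, 0.2, 4.3]
gripper_width: 0.1
```

The catch held a steady 19 N tug; the lid rose only about 3 mm. Releasing to half open and rising clear.

>>> move_arm --increments "0 0 0 0 0 0 0; 0 0 0 0 0 0 0; 0 0 0 0 0 0 0; 0 0 0 0 0 0 0; 0 0 0 0 0 0 0; 0 0 0 0 0 0 0"

```text
time_s: 28.1
tcp_pos: [0.4587, 0.2158, 0.0905]
ee_rot: [[0.172, -0.003, -0.985], [0.985, -0.004, 0.172], [-0.004, -1.0, 0.002]]
wrist_force: [0.5, 0.2, 1.5]
gripper_width: 0.482
```

>>> move_arm --increments "0 0 -0.03 0 0 0 0; 0 0 -0.06 0 0 0 0; 0 0 -0.1 0 0 0 0; 0 0 -0.14 0.01 0 0 0; 0 0 -0.18 0.03 0 0 0; 0 0 -0.21 0.05 0 0 0; 0 0 -0.21 0.07 0 0 0; 0 0 -0.21 0.07 0 0 0"

```text
time_s: 28.9
tcp_pos: [0.3891, 0.2289, 0.3021]
ee_rot: [[0.17, -0.001, -0.985], [0.985, -0.001, 0.17], [-0.001, -1.0, 0.001]]
wrist_force: [-0.4, 0.1, -0.5]
gripper_width: 0.498
```

```bash
python3 - <<'E'
from h import *
print(wb(sense()['tcp_pos']).round(4),sense()['wrist_force'].round(1))
p,d=grab('top','t14'); p2,d2=grab('side','s14')
o=np.vstack([cv2.resize(p,(400,300)),]) ; o=np.hstack([cv2.resize(p,(400,300)),cv2.resize(p2,(400,300))]); cv2.imwrite('pics/end.png',o[:,:,::-1])
for nm,C in(('side',cloud('side',d2)),('top',cloud('top',d))):
    P=C.reshape(-1,3); q=P[:,:2]-BC; x=q@bx;y=q@by
    m=(P[:,2]>.09)&(P[:,2]<.12)&(y<-.10)&(y>-.15)&(abs(x)<.13)
    print(nm,[(a.round(2),np.median(P[m&(abs(x-a)<.01),2]).round(4)) for a in np.arange(-.1,.11,.04)])
E
```

```text
[-0.118   0.0015  0.3021] [-0.4  0.1 -0.5]
side [(np.float64(-0.1), np.float64(0.1006)), (np.float64(-0.06), np.float64(0.0995)), (np.float64(-0.02), np.float64(0.0998)), (np.float64(0.02), np.float64(0.0994)), (np.float64(0.06), np.float64(0.0999)), (np.float64(0.1), np.float64(0.1007))]
top [(np.float64(-0.1), np.float64(0.0983)), (np.float64(-0.06), np.float64(0.097)), (np.float64(-0.02), np.float64(0.0973)), (np.float64(0.02), np.float64(0.0972)), (np.float64(0.06), np.float64(0.0971)), (np.float64(0.1), np.float64(0.0978))]
```

View pics/end.png

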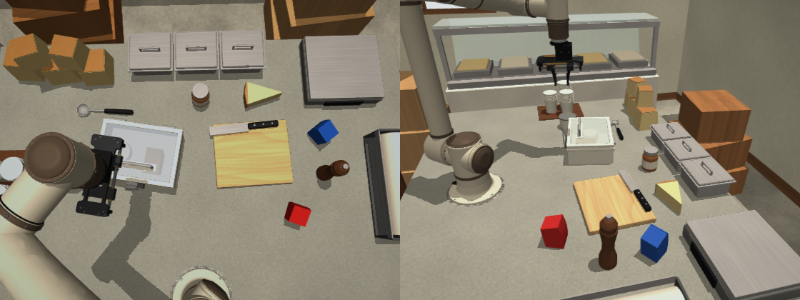

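The lid is flat and shut, the other things are where they were, and the gripper is clear. Handing in.

```bash
python3 -c "
from station import r
print(r.finish_job())"
```

```text
the job is handed in; nothing more can be done
None
```

The cheese is in the box beside the round cheese, flat and rind up, and the lid is shut with its catch engaged. I handed the job in at about 29 s. To get the rind up, I first rolled the piece over on the board, then regripped it from above and set it in.

**Last checks:**
- **Cheese:** before the lid closed, the rind crown measured about 72 mm above the counter, as expected for the piece lying flat. It is still visible in place through the lid.
- **Catch:** it snapped at about 8 N. The lid then lay level at 97–100 mm, and measured the same after the tug.
- **Tug:** the handle held a steady pull of about 19 N, and the lid rose only about 3 mm.
- **Other things:** in the final pictures everything on the counter looks where it was, and nothing is held or touched.

**What disagreed:**
- **Fingertip height:** the tips sat about 20 mm higher than the reported TCP when they touched the lid (27 mm by camera).
- **Lid swing:** because of that offset, the fingers slid over the lid's front edge, with about 60 N at the wrist (the limit is 120 N). The lid still came to rest on the catch, and I allowed for the offset when pressing and tugging.

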